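# Gauge the groove of the display-case track

### The job

Take the depth gauge out of its holder and measure the groove of the sliding-glass track half-way along its left half: press the gauge straight down, probe in the groove, until its foot sits flat on the track, and keep it pressed there with about 14 N (never more than 30 N) for a good second. Stand the gauge back in its holder, its drag pointer still showing that reading (so press the probe against nothing else). Then report it on the tally slide: push the marker fully to the left if the groove is deeper than 9.5 mm there, fully to the right if it is shallower; leave the jar and the bar pack where they are.

Things in the scene. Friction and masses are not known exactly. Their poses are not given: they have to be found in the camera images.
- gauge_grip (a point): Depth gauge, loose, 0.19 kg, standing upright in its holder: black grip block 22 (x) x 24 (y) x 67 mm tall on a steel foot plate 60 (x) x 24 (y) x 8 mm. Site at the middle of the grip, 45 mm above the foot's underside, 30 mm below the gauge's top; z up. Take it across its y faces.
- gauge_foot (a point): Centre of the underside of the gauge's foot; axes as the gauge.
- probe (a joint): Steel probe pin, 5 mm across, sticking out 16 mm below the centre of the gauge's foot, sprung: it yields from 2.5 N on and takes 0.5 N more per mm pushed in (10.5 N all the way). Value: how far it is pushed into the gauge, m: 0 = sticking out its full 16 mm, 0.016 = level with the foot.
- pointer (a joint): Small brass drag pointer on the gauge's +x face, pushed up by the probe's tongue; m: the farthest that the probe has been pushed in (within 0.5 mm); starts at 0 and does not fall back. With the foot flat over a groove, groove depth = 0.016 - this value.
- holder_top (a point): Fixed grey block 100 (x) x 70 (y) x 45 mm tall, with a 19 mm square hole 35 mm deep in the middle of its top. Site at the hole's centre, level with the top; z up. The gauge stands with its foot on the block's top and its probe hanging free in the hole.
- track_base: Mounting plate of the fixed aluminium bottom track of a display case's sliding glass; origin at the track's middle, at counter level; +y along the track, the robot's left. The track is 52 (x) x 240 (y) mm and packed up, so that its flat top lies somewhere from 30 to 35 mm above the counter: feel for it. One groove, 10 mm wide, runs along y in the middle of the top, with flat lands 21 mm wide on both sides.
- left_half (a point): The point of the track to measure, projected down to counter level: on the groove's centre line, half-way along the left (+y) half, 60 mm from the track's middle; axes as the track. Anywhere within 25 mm along the groove will do. A packing strip of unknown thickness lies in each half: the depth is constant within a half, between 6 and 13 mm, never within 2 mm of 9.5 mm.
- marker_base: Fixed aluminium tally slide, 40 (x) x 170 (y) x 14 mm high, origin at the centre of its underside; the marker runs along its y, +y is the robot's left.
- marker_mid (a point): Centre of the marker, a grey upright block 28 (x) x 20 (y) x 40 mm tall, its foot 14.5 mm above the counter; axes as the slide. It slides with 1.5 N of friction and stays where it is left.
- marker (a joint): Marker on its slide, m: 0 = fully right (-y), 0.12 = fully left (+y); starts near the middle.
- jar_mid (a point): Bystander: loose closed jar, 76 mm across, 120 mm tall, point half-way up.
- bar_pack_mid (a point): Bystander: loose pack of chocolate bars, 35 (x) x 130 (y) x 22 mm high, point at its centre.
There are look-alikes about, which are no part of the job. Leave any green or orange look-alike of the marker_base alone. What is shaped like the part that bears gauge_grip but green is not meant.

How it is judged:
On the way:
1. the gauge is pressed flat on the track over the left half, probe on the groove's bottom, foot bearing with over 3 N, for 0.8 s, the marker not yet at an end (y of gauge_foot in the frame of left_half between -0.03 and 0.03 m and x of gauge_foot in the frame of left_half between -0.005 and 0.005 m and angle between gauge_foot's own z axis and vertical below 0.05 rad and contact force between gauge and track above 3 N and (value of joint probe between 0.0028 and 0.0052 m or value of joint probe between 0.0076 and 0.0102 m) and value of joint marker between 0.02 and 0.1 m), for 0.8 s.
At the end, for the whole second after the job is handed in: The gauge stands upright and at rest in its holder, foot on the block's top (within 2 mm, 12 mm sideways, 0.05 rad), its pointer still showing the groove depth measured (within about 1.8 mm), and the marker is within 8 mm of the left end if that depth is over 9.5 mm, of the right end if it is under (horizontal distance between gauge_foot and holder_top below 0.012 m and z of gauge_foot in the frame of holder_top between -0.002 and 0.002 m and angle between gauge_foot's own z axis and vertical below 0.05 rad and linear speed of gauge below 0.02 m/s and ((value of joint pointer between 0.0022 and 0.0058 m and value of joint marker above 0.112 m) or (value of joint pointer between 0.0072 and 0.0108 m and value of joint marker below 0.008 m))); the robot touches nothing.
It fails at once if the gauge is pressed on the track with more than 30 N (contact force between gauge and track above 30 N).
It fails at once if the jar or the bar pack is moved by more than 30 mm (distance of any of jar_mid, bar_pack_mid from where it was at the start of the episode above 0.03 m).
It also fails if it takes over 62 s, if anything falls off the work surface, if the arm or the gripper's body presses on something with over 40 N, if the wrist force passes 120 N, or if a joint passes its speed limit or range.

### The arm

A 7-joint arm with a two-finger parallel gripper is mounted at the origin on the work surface. World frame = base frame: x ahead of the robot, y to its left, z up, the work surface at z = 0. Lengths are in m, angles in rad, forces in N, time in s.
With the tool pointing down it reaches from about 0.35 to 0.9 m from the base axis. Payload 19.9 kg.
Tool frame: the origin (TCP) lies on the centre line of the jaws, within the pads' length; the fingertips stand 25 mm ahead of it and the grasp point (between the pads) lies 6 mm ahead of it; z points along the fingers, y is the direction in which the jaws open and shut (so a half turn about z gives the same grasp; the last joint's range is limited). The gripper opens to 85 mm and grips with 20 to 120 N. Pads are 22 mm wide; open, the fingers measure 114 mm over their backs; the gripper's body (76 mm by 85 mm) begins 54 mm behind the grasp point. The pads swing forward as they close: fully open they stand 13 mm farther back than shut.
Start: joints at [-0.042, 0.417, -0.01, 1.614, 0.005, 1.111, -0.053], TCP at [0.625, 0, 0.22] pointing down, gripper open.
Joint ranges: [-2.81, 2.81], [-0.39, 2.02], [-1.27, 1.25], [0.06, 2.57], [-1.19, 4.33], [0.19, 2], [-2.82, 2.82]. Speed limits (rad/s): [1.89, 1.89, 2.39, 2.39, 3.01, 3.01, 3.01].

### API

Orientations are given as [roll, pitch, yaw] about the fixed x, y, z axes, in that order (R = Rz(yaw) Ry(pitch) Rx(roll)).
In Python, from cell import get_obs, get_image, ticket, boxes_of gives the robot as it stands. The module is installed in compiled form; this text tells all that it offers.
- The arm moves only by the tool jog_arm, never from a script. Its argument "increments" is a list of rows, each a list of 7 numbers: the turn, a rotation vector about the tool's x, y, z in degrees, then the shift along the tool's x, y, z in m, then the finger opening in m, from 0 to 0.0854. In form: [[rx, ry, rz, dx, dy, dz, claw], ...]. A call has 1 to 5 rows; each row shifts and turns the commanded pose from where the row before left it, along the tool's axes as they then stand; what a row does not reach is not made up. A row lasts 1/10 s, in which the tool goes at most 50 mm and 8.59 degrees, less where a joint would pass 70% of its speed; a pose out of reach is approached as far as the arm can. A call is refused whole if a number of a shift passes 0.05 or a number of a turn 8.59, either way. A call with a gripper value outside its range is refused whole. The fingers move at their own pace and stop on an object; "grip_force" is the grip in N (left out, the last holds). Time passes only in rows, so rows that do not move let the fingers close. It gives the time, the measured TCP pose, the force and the opening at its end, in the units of the state.
- get_obs(): the state, without advancing time (a new reading comes with each control period).
- get_image(name): name is "scene" or "side" or "wrist"; returns a dict with "img" (400x640x3 uint8, blue, green, red), "depth" (400x640 float32, m along the optical axis (not along the pixel's ray), 0 where there is no reading), "intrinsics" (3x3 intrinsics, pixels), "xyz" and "rotation" of the camera in the world; the wrist camera has in their place "mount" (4x4, takes a point from camera to tool coordinates, whose origin is the TCP and whose axes are the flange's). Camera axes: x right, y down, z forward; pixel columns grow to the right and rows downward; lengths in m; the calibration is good to about 2 mm. The wrist camera is an equidistant fisheye: a pixel r from the principal point sees the ray r / f radians off the axis. A picture is of the moment at which its call begins: read the wrist's pose just before it.
- ticket.close_job(): hands the job in, once; it reports no verdict.
Trained networks look in a picture, given as the dict that the camera call returned (one of the last four; its "shot" number tells which), for a name from the list of things; names that differ only in an ending like _2 or _b are one class to them, and where a whole thing is asked for, a point or a joint stands for the part that bears it (a point fixed in the world has none). Each returns a list of dicts, best first, with "confidence" (0 to 1); they miss things now and then, are a little off and sometimes report something else, mostly with a low value. They report only what shows in the picture. A call takes as long as a camera call. They do not tell look-alikes from the thing itself.
- boxes_of(picture, thing): "rect" ([left, top, width, height] in pixels, round what is visible of it).
The state is a dict: "time_s": time; "qpos": joint angles; "qd": joint speeds; "joint_torque": joint torques, N m; "tool_pos": TCP position; "ee_rot": TCP orientation; "ft_force": force on the tool from outside, world axes, zero at the start; "wrist_torque": the same for the moment, N m; "opening": finger opening in m.
Only numpy, scipy, OpenCV 4.12 (cv2) and the standard library are available. Lean on these libraries where they do the work, as an engineer would, in place of code of your own. Each camera call takes 0.05 s, during which the arm holds its last target.

## Working session

There is one attempt and no reset: what is moved stays moved. The work goes in short steps, Python scripts to look and compute and a tool call to move; the robot and the scene stay as the last step left them, time stands still between calls to the robot, and variables do not carry over. Pictures are saved under pics/ and viewed, and the job is handed in when it is done.

Besides the shell and the picture viewer there is one more tool, called after "Emit:" by a JSON object that holds its "op" and its "data", one argument or row to a line. jog_arm: Moves the arm, as the interface text tells. Its arguments: {"type":"object","properties":{"increments":{"type":"array"},"grip_force":{"type":"number"}},"required":["increments"]}

```bash
mkdir -p pics
cat > h.py <<'E'
import numpy as np, cv2
from cell import get_obs,get_image,ticket,boxes_of
def pt(p,u,v,d=None):
    K=p["intrinsics"]; d=p["depth"][int(v),int(u)] if d is None else d
    c=np.array([(u-K[0,2])/K[0,0]*d,(v-K[1,2])/K[1,1]*d,d])
    R=np.array(p["rotation"]); 
    return R@c+np.array(p["xyz"])
def cloud(p):
    K=p["intrinsics"]; d=p["depth"]; v,u=np.mgrid[0:400,0:640]
    c=np.stack([(u-K[0,2])/K[0,0]*d,(v-K[1,2])/K[1,1]*d,d],-1)
    w=c@np.array(p["rotation"]).T+np.array(p["xyz"]); w[d==0]=np.nan
    return w
E
python3 - <<'E'
from h import *
o=get_obs(); print(o)
for n in("scene","side"):
    p=get_image(n); cv2.imwrite(f"pics/{n}0.png",p["img"]); print(n,p["xyz"],np.array(p["rotation"]).shape,p["intrinsics"],p["shot"])
    np.savez(f"{n}0.npz",**{k:p[k] for k in("img","depth","intrinsics","xyz","rotation")})
    W=cloud(p)
    for t in["gauge_grip","track_base","marker_base","marker","holder_top","jar_mid","bar_pack_mid"]:
        for b in boxes_of(p,t)[:4]:
            x,y,w,h=b["rect"]; print(t,np.round(b["rect"]),round(b["confidence"],2),np.round(W[int(y+h/2),int(x+w/2)],3))
E
```

```text
{'time_s': 0.0, 'qpos': array([-0.0414841 ,  0.41799929, -0.01030422,  1.61417165,  0.00467796,
        1.1106593 , -0.05299839]), 'qd': array([ 0.00102085,  0.00066649,  0.00119122,  0.00029812, -0.00044908,
       -0.00021531, -0.00164879]), 'joint_torque': array([ 3.43503270e-04, -8.64444852e+01,  6.79280274e-01, -4.34903777e+01,
        1.92400004e-02,  7.37222959e-03,  1.31192037e-04]), 'tool_pos': array([ 6.24649485e-01, -1.40245580e-05,  2.19245512e-01]), 'ee_rot': array([-3.14038114e+00,  7.04008802e-05,  1.57078162e+00]), 'ft_force': array([-0.30623643,  0.83998585,  0.23681192]), 'wrist_torque': array([0.0221169 , 0.02711546, 0.02269997]), 'opening': 0.08516245094645947}
scene [1.16653054 0.43944085 0.90707913] (3,) [[436.96194407   0.         311.235132  ]
 [  0.         436.96194407 202.43438065]
 [  0.           0.           1.        ]] 1Traceback (most recent call last):
  File "<stdin>", line 6, in <module>
  File "h.py", line 11, in cloud
    w=c@np.array(p["rotation"]).T+np.array(p["xyz"]); w[d==0]=np.nan
      ~~~~~~~~~~~~~~~~~~~~~~~~~~~^~~~~~~~~~~~~~~~~~~
ValueError: operands could not be broadcast together with shapes (400,640) (3,)
```

```bash
cat > h.py <<'E'
import numpy as np, cv2
from scipy.spatial.transform import Rotation as Ro
from cell import get_obs,get_image,ticket,boxes_of
def rot(p): return Ro.from_euler("xyz",p["rotation"]).as_matrix()
def cloud(p):
    K=p["intrinsics"]; d=p["depth"]; v,u=np.mgrid[0:400,0:640]
    c=np.stack([(u-K[0,2])/K[0,0]*d,(v-K[1,2])/K[1,1]*d,d],-1)
    w=c@rot(p).T+np.array(p["xyz"]); w[d==0]=np.nan
    return w
def proj(p,X):
    c=rot(p).T@(np.array(X)-p["xyz"]); K=p["intrinsics"]
    return K[0,0]*c[0]/c[2]+K[0,2],K[1,1]*c[1]/c[2]+K[1,2]
E
python3 - <<'E'
from h import *
for n in("scene","side"):
    p=get_image(n); cv2.imwrite(f"pics/{n}0.png",p["img"]); print(n,p["xyz"],p["rotation"],p["shot"])
    np.savez(f"{n}0.npz",**{k:p[k] for k in("img","depth","intrinsics","xyz","rotation")})
    W=cloud(p)
    for t in["gauge_grip","track_base","marker_base","marker","holder_top","jar_mid","bar_pack_mid"]:
        for b in boxes_of(p,t)[:4]:
            x,y,w,h=b["rect"]; print(t,np.round(b["rect"]),round(b["confidence"],2),np.round(W[int(y+h/2),int(x+w/2)],3))
E
```

```text
scene [1.16653054 0.43944085 0.90707913] [-2.37587064  0.01338899  2.13241845] 2
gauge_grip [235. 200.  30.  18.] 0.67 [ 0.562 -0.155  0.026]
gauge_grip [212. 155.  23.  28.] 0.65 [ 0.511 -0.281  0.077]
track_base [265. 233.  67.  53.] 0.63 [0.623 0.043 0.   ]
marker_base [369. 235.  65.  42.] 0.95 [0.48  0.264 0.01 ]
marker_base [369. 278.  65.  63.] 0.86 [0.623 0.329 0.012]
marker_base [298. 150.  22.  17.] 0.55 [ 0.287 -0.14   0.013]
marker [394. 235.  14.  17.] 0.62 [0.478 0.253 0.053]
marker [376. 278.  14.  20.] 0.48 [0.622 0.274 0.052]
marker [140. 200.  39.  49.] 0.41 [ 0.77  -0.269  0.094]
holder_top [202. 163.  46.  37.] 0.92 [ 0.528 -0.27   0.045]
jar_mid [140. 199.  42.  50.] 0.8 [ 0.767 -0.265  0.093]
bar_pack_mid [293. 188.  43.  24.] 0.73 [ 0.437 -0.024  0.018]
side [ 0.24052659 -0.54877636  0.59825004] [-2.24900995e+00  1.66803346e-03 -4.49743418e-01] 3
gauge_grip [380. 292.  38.  44.] 0.87 [ 0.497 -0.301  0.101]
gauge_grip [364. 257.  38.  40.] 0.72 [ 0.56  -0.177  0.024]
track_base [317. 188.  62.  66.] 0.88 [ 0.577 -0.005  0.024]
track_base [479. 243.  60.  68.] 0.55 [ 0.719 -0.316  0.091]
marker_base [240. 299.  39.  96.] 0.73 [ 0.292 -0.206  0.011]
marker_base [297. 143.  24.  32.] 0.7 [0.599 0.259 0.039]
marker_base [258. 164.  25.  35.] 0.65 [0.473 0.24  0.011]
marker_base [262. 164.  13.  20.] 0.43 [0.47  0.239 0.039]
marker [251. 354.  19.  24.] 0.79 [ 0.281 -0.261  0.052]
marker [303. 154.  14.   8.] 0.65 [0.599 0.26  0.041]
marker [263. 168.   9.  15.] 0.51 [0.466 0.239 0.034]
holder_top [362. 303.  74.  68.] 0.84 [ 0.502 -0.307  0.044]
jar_mid [477. 242.  62.  70.] 0.93 [ 0.717 -0.317  0.09 ]
bar_pack_mid [273. 231.  41.  54.] 0.79 [ 0.42 -0.05  0.02]
```

View pics/scene0.png

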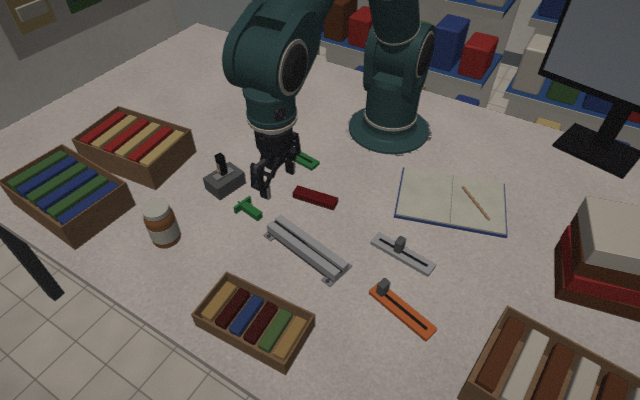

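View pics/side0.png

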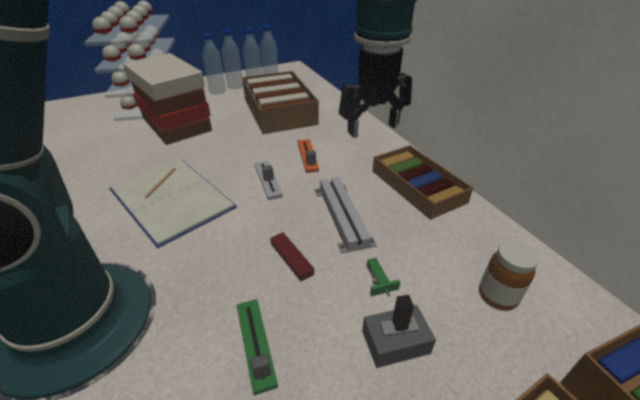

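Candidates for the gauge are the black one upright in the holder (scene 222,165 / side 403,313) and the green one lying down (scene 248,208), so I choose the black. Candidates for the slide are grey (scene 403,252), orange (403,310) and green (308,158), so I choose the grey. Next are close crops and geometry from the clouds.

```bash
cat > geo.py <<'E'
from h import *
def rect(P,n,minarea=False):
    P=P[~np.isnan(P).any(1)]
    r=cv2.minAreaRect(P[:,:2].astype(np.float32)); print(n,len(P),"med",np.round(np.median(P,0),4),"c",np.round(r[0],4),"size",np.round(r[1],4),"ang",round(r[2],1))
for n in("scene","side"):
    p=dict(np.load(n+"0.npz")); W=cloud(p)
    X,Y,Z=W[...,0],W[...,1],W[...,2]
    def sel(x,y,z): return W[(X>x[0])&(X<x[1])&(Y>y[0])&(Y<y[1])&(Z>z[0])&(Z<z[1])]
    print(n)
    rect(sel((.40,.62),(-.38,-.22),(.035,.05)),"holder")
    rect(sel((.40,.62),(-.38,-.22),(.065,.14)),"grip")
    rect(sel((.40,.62),(-.38,-.22),(.11,.14)),"griptop")
    rect(sel((.5,.7),(-.12,.2),(.022,.04)),"track")
    rect(sel((.40,.56),(.13,.38),(.006,.03)),"slide")
    rect(sel((.40,.56),(.13,.38),(.03,.07)),"marker")
    rect(sel((.40,.56),(.13,.38),(.048,.07)),"markertop")
    rect(sel((.36,.5),(-.13,.08),(.012,.03)),"bar")
    rect(sel((.65,.85),(-.38,-.22),(.03,.14)),"jar")
a=cv2.imread("pics/scene0.png")[130:230,180:290]; b=cv2.imread("pics/side0.png")[250:380,340:450]
a=cv2.resize(a,(440,400),interpolation=2); b=cv2.resize(b,(338,400),interpolation=2)
cv2.imwrite("pics/crop0.png",np.hstack([a,b]))
E
python3 geo.py
```

```text
scene
holder 486 med [ 0.5228 -0.2777  0.044 ] c [ 0.5099 -0.2902] size [0.0746 0.1031] ang 78.0
grip 190 med [ 0.5167 -0.2831  0.0995] c [ 0.5135 -0.292 ] size [0.0299 0.0287] ang 73.3
griptop 61 med [ 0.5128 -0.2872  0.1178] c [ 0.5116 -0.2901] size [0.0241 0.0215] ang 75.3
track 1544 med [0.5903 0.0503 0.0298] c [0.5887 0.0453] size [0.241  0.0559] ang 79.1
slide 875 med [0.4773 0.2733 0.0128] c [0.4711 0.2639] size [0.1694 0.0462] ang 83.6
marker 119 med [0.478  0.253  0.0504] c [0.472  0.2517] size [0.0198 0.0286] ang 82.5
markertop 73 med [0.4724 0.2521 0.053 ] c [0.4715 0.2516] size [0.0197 0.0273] ang 83.5
bar 479 med [ 0.4242 -0.0274  0.0207] c [ 0.4213 -0.0313] size [0.0402 0.1313] ang 8.4
jar 1194 med [ 0.7595 -0.2752  0.0952] c [ 0.7508 -0.2915] size [0.0728 0.0727] ang 12.5
side
holder 1771 med [ 0.4973 -0.3082  0.0435] c [ 0.5099 -0.2948] size [0.0718 0.1009] ang 78.9
grip 547 med [ 0.504  -0.3018  0.1035] c [ 0.5122 -0.2956] size [0.0249 0.0287] ang 75.0
griptop 224 med [ 0.5075 -0.2971  0.1181] c [ 0.5095 -0.2945] size [0.0247 0.0218] ang 71.8
track 1372 med [0.5832 0.016  0.0288] c [0.5877 0.0419] size [0.2435 0.0531] ang 79.2
slide 451 med [0.4658 0.2332 0.0115] c [0.4708 0.258 ] size [0.1722 0.0406] ang 83.8
marker 109 med [0.4676 0.2403 0.0462] c [0.469 0.246] size [0.0208 0.0288] ang 88.9
markertop 47 med [0.4686 0.2434 0.0512] c [0.4702 0.2456] size [0.0207 0.0262] ang 71.2
bar 827 med [ 0.4192 -0.0436  0.0198] c [ 0.4202 -0.0356] size [0.0356 0.1312] ang 8.5
jar 2541 med [ 0.7257 -0.3108  0.0943] c [ 0.7436 -0.3021] size [0.0719 0.0708] ang 81.5
```

View pics/crop0.png

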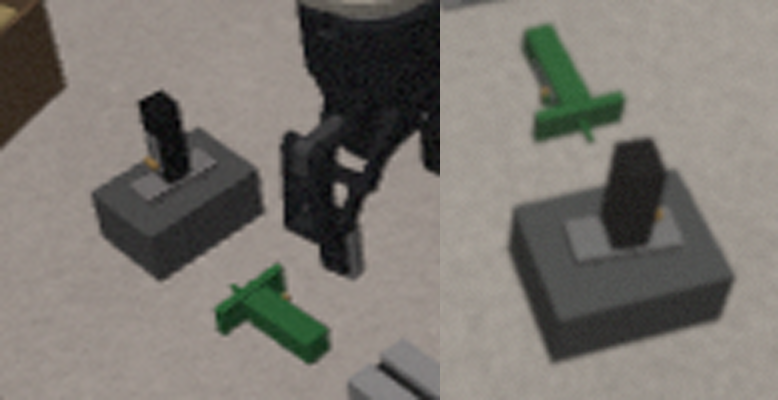

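```bash
cat >> h.py <<'E'
def plan(target,yaw,o=None,n=None,maxs=0.045,maxr=8.5):
    """rows (shift in tool axes at row start), tool down"""
    o=o or get_obs(); R=Ro.from_euler("xyz",o["ee_rot"]); p=np.array(o["tool_pos"])
    Rt=Ro.from_euler("xyz",[np.pi,0,np.deg2rad(yaw)])
    d=np.array(target)-p; rv=np.rad2deg((R.inv()*Rt).as_rotvec())
    m=max(1,int(np.ceil(max(np.abs(d).max()*1.1/maxs,np.abs(rv).max()/maxr)))) if n is None else n
    print("rows",m,"rotvec total",np.round(rv,2),"d world",np.round(d,4))
    for i in range(m):
        Ri=R*Ro.from_rotvec(np.deg2rad(rv*i/m)); print(np.round(np.r_[rv/m,Ri.inv().apply(d/m)],4).tolist())
def wcloud(p,o):
    K=p["intrinsics"]; d=p["depth"]; v,u=np.mgrid[0:400,0:640]
    x=(u-K[0,2])/K[0,0]; y=(v-K[1,2])/K[1,1]; r=np.hypot(x,y); s=np.where(r>1e-9,np.tan(np.minimum(r,1.5))/np.maximum(r,1e-9),1)
    c=np.stack([x*s*d,y*s*d,d],-1); M=np.array(p["mount"])
    t=c@M[:3,:3].T+M[:3,3]
    w=Ro.from_euler("xyz",o["ee_rot"]).apply(t.reshape(-1,3)).reshape(t.shape)+o["tool_pos"]; w[d==0]=np.nan
    return w
E
python3 - <<'E'
from h import *
o=get_obs();p=get_image("wrist"); cv2.imwrite("pics/w0.png",p["img"]); print(p["mount"],p["intrinsics"])
W=wcloud(p,o); print(W[200,320],W[300,320],W[100,320],W[200,500])
plan([0.51,-0.292,0.24],167)
E
```

```text
[[ 4.68569153e-04 -9.54959140e-01 -2.96736956e-01  7.61270095e-02]
 [ 9.99999890e-01  4.44380707e-04  1.48965885e-04  2.33094459e-04]
 [-1.03921557e-05 -2.96736993e-01  9.54959244e-01 -1.53626816e-01]
 [ 0.00000000e+00  0.00000000e+00  0.00000000e+00  1.00000000e+00]] [[309.70691629   0.         320.464089  ]
 [  0.         309.70691629 199.07361335]
 [  0.           0.           1.        ]]
[ 0.62471113 -0.04088543  0.0008298 ] [ 0.62469167 -0.19533867 -0.00106972] [0.62469565 0.08296324 0.00715775] [ 0.85418092 -0.02861003  0.0400086 ]
rows 10 rotvec total [-1.0e-02  0.0e+00 -7.7e+01] d world [-0.115  -0.292   0.0201]
[-0.0006, 0.0, -7.6999, -0.0292, -0.0115, -0.002]
[-0.0006, 0.0, -7.6999, -0.0274, -0.0153, -0.002]
[-0.0006, 0.0, -7.6999, -0.0251, -0.0188, -0.002]
[-0.0006, 0.0, -7.6999, -0.0223, -0.022, -0.002]
[-0.0006, 0.0, -7.6999, -0.0192, -0.0248, -0.002]
[-0.0006, 0.0, -7.6999, -0.0157, -0.0272, -0.002]
[-0.0006, 0.0, -7.6999, -0.0119, -0.029, -0.002]
[-0.0006, 0.0, -7.6999, -0.0079, -0.0304, -0.002]
[-0.0006, 0.0, -7.6999, -0.0038, -0.0312, -0.002]
[-0.0006, 0.0, -7.6999, 0.0004, -0.0314, -0.002]
```

View pics/w0.png

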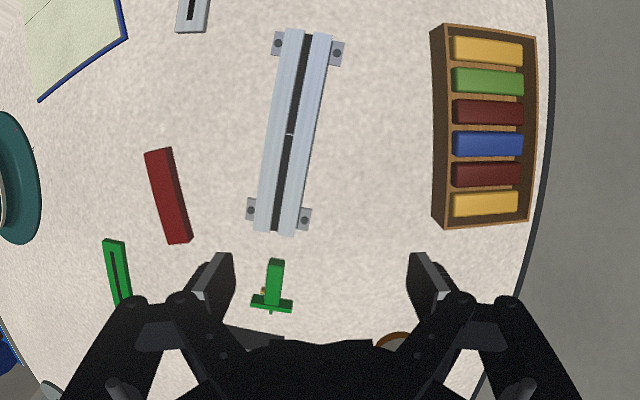

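The wrist view shows the track running from (300,35) to (275,230). Its dark groove has a mid mark at (289,134), with the left half towards image top. The bar pack is at (168,196) and the green gauge at (273,287).

```bash
cat > trk.py <<'E'
from h import *
o=get_obs();p=get_image("wrist"); W=wcloud(p,o)
X,Y,Z=[W[...,i] for i in range(3)]
m=(X>.52)&(X<.66)&(Y>-.1)&(Y<.18)&(Z>.022)&(Z<.045)
P=W[m]; r=cv2.minAreaRect(P[:,:2].astype(np.float32)); print(r,np.median(P[:,2]),np.percentile(P[:,2],[5,25,75,95]))
# groove by colour: rays intersected with plane z=zt
g=p["img"].max(2)
zt=np.median(P[:,2])
K=p["intrinsics"];v,u=np.mgrid[0:400,0:640]
x=(u-K[0,2])/K[0,0]; y=(v-K[1,2])/K[1,1]; rr=np.hypot(x,y); s=np.sin(rr)/np.maximum(rr,1e-9)
M=np.array(p["mount"]); Rw=Ro.from_euler("xyz",o["ee_rot"]).as_matrix()
d=np.stack([x*s,y*s,np.cos(rr)],-1)@(Rw@M[:3,:3]).T; c=Rw@M[:3,3]+o["tool_pos"]
Q=c+d*((zt-c[2])/d[...,2])[...,None]
hull=cv2.boxPoints(r)
inside=(u>250)&(u<330)&(v>35)&(v<232)
gm=inside&(g<70)
G=Q[gm][:,:2]
vx,vy,x0,y0=cv2.fitLine(G.astype(np.float32),cv2.DIST_HUBER,0,.01,.01).ravel()
print("groove line dir",np.rad2deg(np.arctan2(vy,vx)),"x at y=0.044",x0+vx/vy*(0.044-y0),len(G), "y range",G[:,1].min(),G[:,1].max())
# land: bright
L=Q[inside&(g>120)&(np.abs(Z-zt)<.008)][:,:2]; r2=cv2.minAreaRect(L.astype(np.float32)); print("lands",r2)
E
python3 trk.py
```

```text
((0.5897602438926697, 0.04340461641550064), (0.2409488707780838, 0.0533132329583168), 79.14701843261719) 0.030486889935398498 [0.02367259 0.02986475 0.03105165 0.0318236 ]
groove line dir 78.88739 x at y=0.044 0.5902199 1423 y range -0.06965725280749648 0.15486650223494453
lands ((0.5894501805305481, 0.042213074862957), (0.23807749152183533, 0.053199492394924164), 79.09089660644531)
```

Emit:
{"op": "jog_arm", "data": {
  "increments": [
    [0,0,-7.7,-0.03,-0.0115,-0.002,0.085],
    [0,0,-7.7,-0.0275,-0.0155,-0.002,0.085],
    [0,0,-7.7,-0.025,-0.019,-0.002,0.085],
    [0,0,-7.7,-0.0225,-0.022,-0.002,0.085],
    [0,0,-7.7,-0.019,-0.025,-0.002,0.085]
  ]
}}

```text
time_s: 1.45
tool_pos: [0.5664, -0.1481, 0.2301]
ee_rot: [-3.142, 0.0, 2.248]
ft_force: [1.0, -0.4, -0.3]
opening: 0.085
```

Emit:
{"op": "jog_arm", "data": {
  "increments": [
    [0,0,-7.7,-0.0155,-0.027,-0.002,0.085],
    [0,0,-7.7,-0.012,-0.029,-0.002,0.085],
    [0,0,-7.7,-0.008,-0.03,-0.002,0.085],
    [0,0,-7.7,-0.004,-0.031,-0.002,0.085],
    [0,0,-7.7,0,-0.031,-0.002,0.085]
  ]
}}

```text
time_s: 1.95
tool_pos: [0.5101, -0.2934, 0.2401]
ee_rot: [-3.141, 0.0, 2.92]
ft_force: [0.6, 0.5, -0.3]
opening: 0.0851
```

Run:
```python
from h import *
o=get_obs();p=get_image("wrist"); cv2.imwrite("pics/w1.png",p["img"]); W=wcloud(p,o); print(o["tool_pos"],o["ee_rot"])
X,Y,Z=[W[...,i] for i in range(3)]
def rect(n,z):
    P=W[(X>.42)&(X<.60)&(Y>-.37)&(Y<-.21)&(Z>z[0])&(Z<z[1])]; r=cv2.minAreaRect(P[:,:2].astype(np.float32)); print(n,len(P),np.round(np.median(P,0),4),r)
rect("holder",(.038,.0485)); rect("foot+",(.0495,.06)); rect("griptop",(.11,.13))
```

```text
[ 0.51006578 -0.29339874  0.24007417] [-3.14146645e+00  6.14508557e-05  2.92020973e+00]
holder 3798 [ 0.5046 -0.292   0.0446] ((0.5113338828086853, -0.2928335666656494), (0.0696263313293457, 0.10039747506380081), 78.27703857421875)
foot+ 401 [ 0.4926 -0.2874  0.0526] ((0.4932052791118622, -0.2875628173351288), (0.024416934698820114, 0.021688494831323624), 73.14906311035156)
griptop 604 [ 0.5099 -0.2926  0.1194] ((0.5112083554267883, -0.2927950918674469), (0.0242562685161829, 0.022607771679759026), 70.3891372680664)
```

View pics/w1.png

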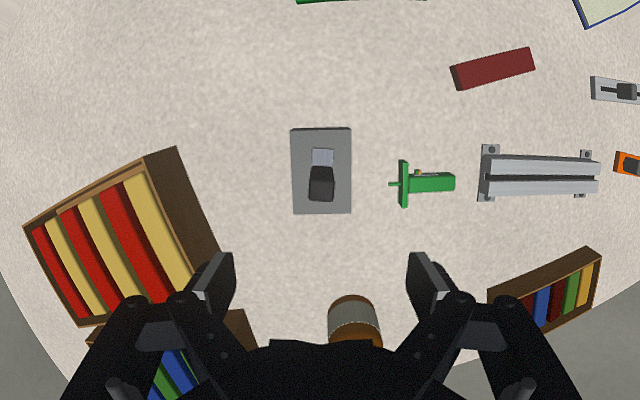

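The black gauge shows at (322,183) in the holder (322,170), a few degrees off the holder's yaw. The green look-alike is lying at (425,183). I descend to the black gauge.

Run:
```python
from h import *
plan([0.511,-0.2926,0.096],163.5)
```

```text
rows 4 rotvec total [-0.14 -0.01  4.23] d world [ 0.0033  0.0063 -0.1443]
[-0.0355, -0.002, 1.0576, -0.0005, 0.0018, 0.0361]
[-0.0355, -0.002, 1.0576, -0.0005, 0.0018, 0.0361]
[-0.0355, -0.002, 1.0576, -0.0004, 0.0018, 0.0361]
[-0.0355, -0.002, 1.0576, -0.0004, 0.0018, 0.0361]
```

Emit:
{"op": "jog_arm", "data": {
  "increments": [
    [0,0,0,0,0,0,0.085]
  ]
}}

```text
time_s: 2.1
tool_pos: [0.5097, -0.2943, 0.2399]
ee_rot: [-3.141, -0.0, 2.912]
ft_force: [0.1, 1.2, -0.4]
opening: 0.0851
```

Run:
```python
from h import *
plan([0.511,-0.2926,0.096],163.5)
o=get_obs();p=get_image("wrist"); W=wcloud(p,o); print(o["tool_pos"],o["ee_rot"])
X,Y,Z=[W[...,i] for i in range(3)]
def rect(n,z):
    P=W[(X>.42)&(X<.60)&(Y>-.37)&(Y<-.21)&(Z>z[0])&(Z<z[1])]; r=cv2.minAreaRect(P[:,:2].astype(np.float32)); print(n,len(P),np.round(np.median(P,0),4),r)
rect("holder",(.038,.0485)); rect("foot+",(.0495,.06)); rect("griptop",(.11,.13))
```

```text
rows 4 rotvec total [-0.03 -0.    3.33] d world [ 0.0013  0.0017 -0.1439]
[-0.0074, -0.0002, 0.8315, -0.0002, 0.0005, 0.036]
[-0.0074, -0.0002, 0.8315, -0.0002, 0.0005, 0.036]
[-0.0074, -0.0002, 0.8315, -0.0002, 0.0005, 0.036]
[-0.0074, -0.0002, 0.8315, -0.0002, 0.0005, 0.036]
[ 0.5097218  -0.29428053  0.23992532] [-3.14107562e+00 -2.58539453e-05  2.91166373e+00]
holder 3824 [ 0.5054 -0.2917  0.0446] ((0.5116224884986877, -0.2928314507007599), (0.07002025097608566, 0.10056529939174652), 78.57532501220703)
foot+ 396 [ 0.4924 -0.2878  0.0527] ((0.492293119430542, -0.28745463490486145), (0.02362629398703575, 0.02053091488778591), 76.38410186767578)
griptop 615 [ 0.5102 -0.2925  0.1193] ((0.511039674282074, -0.292683869600296), (0.02430455945432186, 0.022467875853180885), 76.38307189941406)
```

Emit:
{"op": "jog_arm", "data": {
  "increments": [
    [0,0,0.3,-0.001,0.002,0.036,0.085],
    [0,0,0.3,0,0,0.036,0.085],
    [0,0,0.2,0,0,0.036,0.085],
    [0,0,0,0,0,0.036,0.085],
    [0,0,0,0,0,0,0.085]
  ]
}}

```text
time_s: 2.65
tool_pos: [0.5104, -0.288, 0.0919]
ee_rot: [3.14, -0.007, 2.901]
ft_force: [0.1, -0.1, 0.4]
opening: 0.0852
```

Run:
```python
from h import *
plan([0.511,-0.2927,0.096],166)
```

```text
rows 1 rotvec total [ 0.12 -0.38  0.22] d world [ 0.0006 -0.0047  0.0041]
[0.1188, -0.3819, 0.2219, -0.0017, -0.0044, -0.0041]
```

Emit:
{"op": "jog_arm", "data": {
  "increments": [
    [0,0,0,0,0,0,0.085],
    [0,0,0,0,0,0,0.085]
  ]
}}

```text
time_s: 2.85
tool_pos: [0.5134, -0.2906, 0.098]
ee_rot: [-3.141, 0.003, 2.901]
ft_force: [0.8, -1.1, 0.2]
opening: 0.085
```

Run:
```python
from h import *
plan([0.511,-0.2927,0.096],166)
```

```text
rows 1 rotvec total [-0.03  0.15  0.21] d world [-0.0024 -0.0021 -0.002 ]
[-0.034, 0.1453, 0.2071, 0.0018, -0.0026, 0.002]
```

Emit:
{"op": "jog_arm", "data": {
  "increments": [
    [0,0,0,0.001,-0.002,0,0.085],
    [0,0,0,0,0,0,0.085],
    [0,0,0,0,0,0,0.085]
  ]
}}

```text
time_s: 3.15
tool_pos: [0.5108, -0.2925, 0.0966]
ee_rot: [-3.141, 0.001, 2.9]
ft_force: [-0.0, 0.5, -0.3]
opening: 0.0851
```

Run:
```python
from h import *
plan([0.511,-0.2927,0.096],166)
o=get_obs();p=get_image("wrist"); cv2.imwrite("pics/w2.png",p["img"])
```

```text
rows 1 rotvec total [-0.02  0.05  0.18] d world [ 0.0002 -0.0002 -0.0006]
[-0.0224, 0.0522, 0.1805, -0.0002, -0.0002, 0.0006]
```

View pics/w2.png

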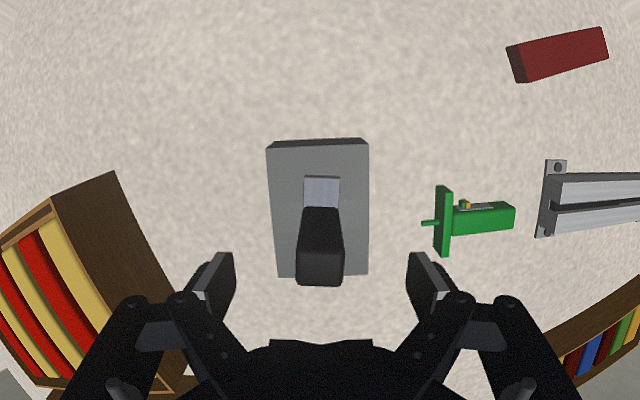

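The gauge (322,245) sits midway between the jaws at (215,270) and (428,270), with the foot at (322,190). I close.

Emit:
{"op": "jog_arm", "data": {
  "increments": [
    [0,0,0,0,0,0,0.022],
    [0,0,0,0,0,0,0.022],
    [0,0,0,0,0,0,0.022],
    [0,0,0,0,0,0,0.022],
    [0,0,0,0,0,0,0.022]
  ],
  "grip_force": 80
}}

```text
time_s: 3.7
tool_pos: [0.5108, -0.2923, 0.096]
ee_rot: [-3.141, 0.0, 2.901]
ft_force: [0.5, 0.2, 1.7]
opening: 0.0229
```

Emit:
{"op": "jog_arm", "data": {
  "increments": [
    [0,0,0,0,0,0,0.01],
    [0,0,0,0,0,0,0.01],
    [0,0,0,0,0,0,0.01]
  ],
  "grip_force": 80
}}

```text
time_s: 4.0
tool_pos: [0.5108, -0.2923, 0.0962]
ee_rot: [-3.141, 0.0, 2.901]
ft_force: [-1.8, -0.2, 5.8]
opening: 0.0221
```

Emit:
{"op": "jog_arm", "data": {
  "increments": [
    [0,0,0,0,0,-0.01,0.01],
    [0,0,0,0,0,-0.02,0.01],
    [0,0,0,0,0,-0.03,0.01],
    [0,0,0,0,0,-0.03,0.01],
    [0,0,0,0,0,0,0.01]
  ]
}}

```text
time_s: 4.5
tool_pos: [0.5123, -0.293, 0.1903]
ee_rot: [-3.14, 0.006, 2.901]
ft_force: [0.8, -1.4, -2.4]
opening: 0.0213
```

Run:
```python
from h import *
o=get_obs();p=get_image("wrist"); cv2.imwrite("pics/w3.png",p["img"])
plan([0.6012,0.1023,0.16],169)
```

```text
rows 10 rotvec total [-0.06  0.18 -2.8 ] d world [ 0.0898  0.3949 -0.0281]
[-0.0059, 0.0183, -0.2799, 0.0007, 0.0405, 0.0028]
[-0.0059, 0.0183, -0.2799, 0.0005, 0.0405, 0.0028]
[-0.0059, 0.0183, -0.2799, 0.0003, 0.0405, 0.0028]
[-0.0059, 0.0183, -0.2799, 0.0001, 0.0405, 0.0028]
[-0.0059, 0.0183, -0.2799, -0.0001, 0.0405, 0.0028]
[-0.0059, 0.0183, -0.2799, -0.0003, 0.0405, 0.0028]
[-0.0059, 0.0183, -0.2799, -0.0005, 0.0405, 0.0028]
[-0.0059, 0.0183, -0.2799, -0.0007, 0.0405, 0.0028]
[-0.0059, 0.0183, -0.2799, -0.0009, 0.0405, 0.0028]
[-0.0059, 0.0183, -0.2799, -0.0011, 0.0405, 0.0028]
```

View pics/w3.png

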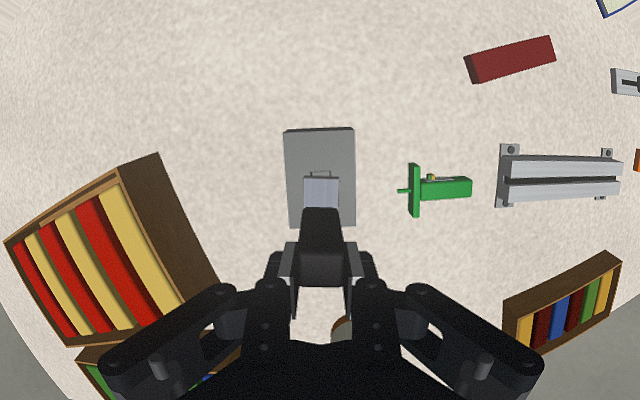

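The gauge is held, with its grip at (320,245) and foot at (320,192), clear of the holder. I carry it to the track.

Emit:
{"op": "jog_arm", "data": {
  "increments": [
    [0,0,-0.3,0,0.02,0.002,0.01],
    [0,0,-0.3,0,0.04,0.002,0.01],
    [0,0,-0.3,0,0.045,0.002,0.01],
    [0,0,-0.3,0,0.045,0.002,0.01],
    [0,0,-0.3,0,0.045,0.002,0.01]
  ]
}}

```text
time_s: 5.05
tool_pos: [0.5545, -0.1005, 0.1751]
ee_rot: [-3.141, -0.001, 2.927]
ft_force: [0.3, -0.2, -1.7]
opening: 0.0219
```

Emit:
{"op": "jog_arm", "data": {
  "increments": [
    [0,0,-0.3,0,0.045,0.003,0.01],
    [0,0,-0.3,0,0.045,0.003,0.01],
    [0,0,-0.3,-0.001,0.045,0.003,0.01],
    [0,0,-0.3,-0.001,0.04,0.003,0.01],
    [0,0,0,0,0.02,0.003,0.01]
  ]
}}

```text
time_s: 5.55
tool_pos: [0.5962, 0.0924, 0.1599]
ee_rot: [3.141, -0.002, 2.952]
ft_force: [-0.9, -0.0, -2.1]
opening: 0.0216
```

Emit:
{"op": "jog_arm", "data": {
  "increments": [
    [0,0,0,0,0.01,0.002,0.01],
    [0,0,0,0,0,0,0.01],
    [0,0,0,0,0,0,0.01],
    [0,0,0,0,0,0,0.01]
  ]
}}

```text
time_s: 5.95
tool_pos: [0.5986, 0.0962, 0.1589]
ee_rot: [-3.141, 0.0, 2.946]
ft_force: [0.1, -0.8, -2.3]
opening: 0.0218
```

Run:
```python
from h import *
plan([0.6012,0.1023,0.13],169)
```

```text
rows 1 rotvec total [-0.04  0.   -0.22] d world [ 0.0026  0.0061 -0.0289]
[-0.0406, 0.0028, -0.2189, -0.0013, 0.0065, 0.0289]
```

Come down to a hover (probe tip about 60 mm up) and look at probe against groove in all cameras.

Emit:
{"op": "jog_arm", "data": {
  "increments": [
    [0,0,-0.2,-0.001,0.006,0.014,0.01],
    [0,0,0,0,0,0.014,0.01],
    [0,0,0,0,0,0,0.01],
    [0,0,0,0,0,0,0.01],
    [0,0,0,0,0,0,0.01]
  ]
}}

```text
time_s: 6.45
tool_pos: [0.6009, 0.1037, 0.131]
ee_rot: [3.142, 0.0, 2.951]
ft_force: [0.2, 0.3, -1.3]
opening: 0.0215
```

Run:
```python
from h import *
plan([0.6012,0.1023,0.13],169)
o=get_obs(); print(o["tool_pos"],o["ee_rot"],o["ft_force"])
p=get_image("wrist"); W=wcloud(p,o)
np.savez("w4.npz",**{k:p[k] for k in("img","depth","intrinsics","mount")},**{k:o[k] for k in("tool_pos","ee_rot")})
s=get_image("scene"); t=get_image("side")
for n,q in(("scene4",s),("side4",t)): np.savez(n+".npz",**{k:q[k] for k in("img","depth","intrinsics","xyz","rotation")})
def crop(q,X,h,z):
    u,v=map(int,proj(q,X)); a=q["img"][max(v-h,0):v+h,max(u-h,0):u+h]; print(u,v); return cv2.resize(a,(390,390),interpolation=2)
cv2.imwrite("pics/h4.png",np.hstack([crop(s,[.60,.1,.06],45,4),crop(t,[.60,.1,.06],35,4)]))
cv2.imwrite("pics/w4.png",p["img"])
```

```text
rows 1 rotvec total [0.   0.01 0.1 ] d world [ 0.0003 -0.0014 -0.001 ]
[0.0014, 0.0074, 0.0972, -0.0006, -0.0013, 0.001]
[0.60088708 0.10367017 0.13104856] [3.14156785e+00 1.29724219e-04 2.95130363e+00] [ 0.20919365  0.30522086 -1.29748239]
321 247
335 181
```

View pics/h4.png

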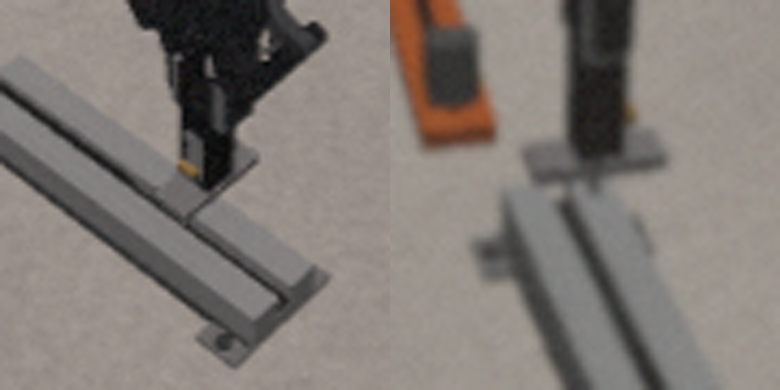

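View pics/w4.png

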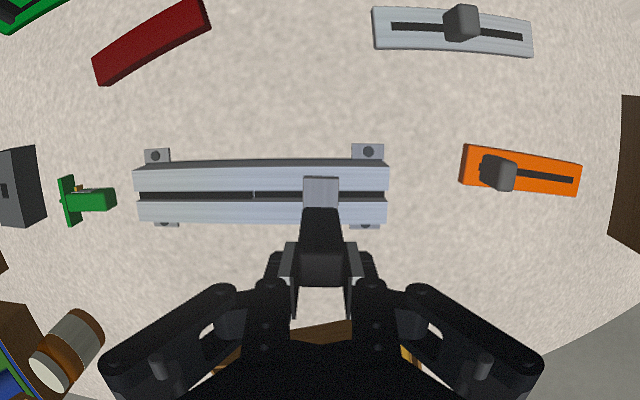

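```bash
cat > fine.py <<'E'
import sys
from h import *
q=dict(np.load(sys.argv[1])); footz=float(sys.argv[2]); K=q["intrinsics"]; M=q["mount"]; img=q["img"].astype(float).mean(2)
def ray(u,v):
    x=(u-K[0,2])/K[0,0]; y=(v-K[1,2])/K[1,1]; r=np.hypot(x,y)+1e-12
    return M[:3,:3]@np.array([x*np.sin(r)/r,y*np.sin(r)/r,np.cos(r)])
def hit(u,v,z): d=ray(u,v); return M[:3,3]+d*(z-M[2,3])/d[2]
# foot near edge: depth & brightness
print("col321",img[168:212,321].astype(int).tolist())
print("dep321",np.round(q["depth"][168:212:4,321],4).tolist())
print("row192",img[192,292:350].astype(int).tolist())
for v in(175,176,177,178): print("edge",v,hit(321,v,footz-.008))
for u in(302,303,340,341): print("side",u,hit(u,190,footz-.008))
zg=q["tool_pos"][2]-.0305
print("prof280",img[180:212,280].astype(int).tolist())
pts=[]
for u in list(range(160,245,4))+list(range(262,296,3))+list(range(348,378,3)):
    c=img[160:228,u]; 
    if u<130: continue
    band=c[20:45]; thr=(band.min()+np.median(band))/2; k=np.where(band<thr)[0]
    a,b=k.min(),k.max(); 
    # subpixel
    def cr(i,j): return i+(band[i]-thr)/(band[i]-band[j])*(j-i) if 0<=j<len(band) else i
    t=180+cr(a,a-1); bo=180+cr(b,b+1)
    h1=hit(u,t,zg);h2=hit(u,bo,zg); pts.append((u,t,bo,h1[0],h2[0],(h1[0]+h2[0])/2,h1[1]))
pts=np.array(pts)
for r in pts[::3]: print(np.round(r,4))
A=np.polyfit(pts[:,6],pts[:,5],1); print("groove tool x at y=0:",A[1],"slope deg",np.rad2deg(np.arctan(A[0])))
E
python3 fine.py w4.npz 0.051
```

```text
col321 [180, 170, 172, 174, 172, 169, 173, 135, 90, 65, 88, 138, 140, 137, 141, 139, 137, 138, 136, 138, 139, 135, 141, 137, 136, 136, 141, 136, 138, 137, 142, 139, 136, 137, 136, 143, 138, 146, 138, 79, 46, 37, 41, 37]
dep321 [0.2574000060558319, 0.25870001316070557, 0.20569999516010284, 0.20200000703334808, 0.20399999618530273, 0.2045000046491623, 0.20559999346733093, 0.2069000005722046, 0.20579999685287476, 0.20739999413490295, 0.2012999951839447]
row192 [39, 45, 44, 33, 46, 44, 39, 39, 40, 40, 74, 132, 145, 137, 139, 141, 142, 143, 145, 142, 140, 144, 140, 139, 140, 137, 143, 136, 137, 136, 139, 142, 143, 146, 141, 141, 137, 138, 139, 144, 141, 142, 143, 142, 145, 150, 90, 49, 35, 38, 39, 41, 40, 38, 37, 42, 41, 41]
edge 175 [0.0309294  0.00073325 0.043     ]
edge 176 [0.03026116 0.00073385 0.043     ]
edge 177 [0.02959192 0.00073446 0.043     ]
edge 178 [0.02892167 0.00073506 0.043     ]
side 302 [ 0.02079576 -0.01179341  0.043     ]
side 303 [ 0.02079526 -0.01113218  0.043     ]
side 340 [0.02080699 0.01328159 0.043     ]
side 341 [0.02080813 0.01394339 0.043     ]
prof280 [178
[... 1037 characters left out ...]
04 -4.470000e-02]
[ 2.770000e+02  1.904978e+02  2.011724e+02  4.300000e-03 -5.300000e-03
 -5.000000e-04 -3.690000e-02]
[ 2.860000e+02  1.904934e+02  2.012042e+02  4.300000e-03 -5.300000e-03
 -5.000000e-04 -2.910000e-02]
[ 2.950000e+02  1.904857e+02  2.011564e+02  4.300000e-03 -5.300000e-03
 -5.000000e-04 -2.130000e-02]
[ 3.540000e+02  1.905061e+02  2.012010e+02  4.300000e-03 -5.300000e-03
 -5.000000e-04  2.910000e-02]
[ 3.630000e+02  1.904699e+02  2.011873e+02  4.400000e-03 -5.300000e-03
 -4.000000e-04  3.690000e-02]
[ 3.720000e+02  1.905315e+02  2.011894e+02  4.400000e-03 -5.300000e-03
 -5.000000e-04  4.470000e-02]
groove tool x at y=0: -0.00048325580982220905 slope deg 0.008370974381774665
```

The groove centre lies at tool x = -0.5 mm and the foot centre at about -1.2 mm, and yaw is aligned. I correct by +0.7 mm and descend in stages, reading the force.

Emit:
{"op": "jog_arm", "data": {
  "increments": [
    [0,0,0.1,0.0007,-0.001,0.012,0.01],
    [0,0,0,0,0,0.01,0.01],
    [0,0,0,0,0,0.004,0.01],
    [0,0,0,0,0,0,0.01],
    [0,0,0,0,0,0,0.01]
  ]
}}

```text
time_s: 7.1
tool_pos: [0.5999, 0.1029, 0.1048]
ee_rot: [-3.142, -0.0, 2.95]
ft_force: [-0.4, -0.1, -1.3]
opening: 0.0214
```

Emit:
{"op": "jog_arm", "data": {
  "increments": [
    [0,0,0,0,0,0,0.01],
    [0,0,0,0,0,0,0.01]
  ]
}}

```text
time_s: 7.3
tool_pos: [0.6, 0.1029, 0.1052]
ee_rot: [3.141, 0.0, 2.95]
ft_force: [0.4, 0.0, -1.3]
opening: 0.0217
```

```bash
python3 - <<'E'
from h import *
o=get_obs(); print(o["tool_pos"],o["ee_rot"],o["ft_force"])
p=get_image("wrist")
np.savez("w5.npz",**{k:p[k] for k in("img","depth","intrinsics","mount")},**{k:o[k] for k in("tool_pos","ee_rot")})
t=get_image("side");s=get_image("scene")
def crop(q,X,h):
    u,v=map(int,proj(q,X)); a=q["img"][v-h:v+h,u-h:u+h]; return cv2.resize(a,(390,390),interpolation=2)
cv2.imwrite("pics/h5.png",np.hstack([crop(s,[.60,.1,.04],30),crop(t,[.60,.1,.04],30)]))
E
python3 fine.py w5.npz 0.051 | grep -v '^\['
```

```text
[0.60003646 0.10291456 0.10518289] [3.14147376e+00 4.03909159e-04 2.94963261e+00] [ 0.42508809  0.02842931 -1.26307209]
col321 [84, 85, 87, 86, 83, 84, 186, 141, 91, 71, 94, 140, 140, 138, 139, 137, 140, 137, 138, 139, 137, 144, 140, 139, 137, 142, 140, 140, 139, 135, 136, 139, 138, 144, 137, 140, 141, 141, 139, 43, 37, 38, 31, 35]
dep321 [0.2529999911785126, 0.23890000581741333, 0.20520000159740448, 0.2021999955177307, 0.2029000073671341, 0.20440000295639038, 0.20419999957084656, 0.20659999549388885, 0.20649999380111694, 0.20749999582767487, 0.20180000364780426]
row192 [175, 173, 171, 171, 173, 174, 174, 172, 174, 176, 162, 114, 144, 139, 141, 135, 141, 143, 146, 139, 139, 136, 141, 141, 143, 140, 135, 144, 141, 137, 141, 143, 143, 147, 141, 137, 139, 138, 140, 136, 140, 148, 147, 145, 147, 148, 103, 164, 176, 174, 174, 172, 176, 174, 174, 177, 176, 172]
edge 175 [0.03093014 0.00073352 0.043     ]
edge 176 [0.0302619  0.00073412 0.043     ]
edge 177 [0.02959266 0.00073472 0.043     ]
edge 178 [0.02892241 0.00073533 0.043     ]
side 302 [ 0.02079651 -0.01179314  0.043     ]
side 303 [ 0.02079601 -0.01113191  0.043     ]
side 340 [0.02080773 0.01328184 0.043     ]
side 341 [0.02080887 0.01394364 0.043     ]
prof280 [172, 166, 166, 171, 170, 168, 173, 173, 177, 175, 173, 174, 170, 167, 169, 167, 177, 177, 180, 162, 124, 29, 45, 54, 48, 53, 47, 59, 80, 82, 79, 87]
  1.80000e-03 -1.36100e-01]
  1.900000e-03 -1.241000e-01]
  1.900000e-03 -1.125000e-01]
  1.900000e-03 -1.014000e-01]
  2.000000e-03 -9.060000e-02]
  2.000000e-03 -8.010000e-02]
  2.000000e-03 -6.990000e-02]
  2.000000e-03 -5.990000e-02]
  2.200000e-03 -4.050000e-02]
  2.200000e-03 -3.340000e-02]
  2.200000e-03 -2.630000e-02]
  2.200000e-03 -1.930000e-02]
 2.200000e-03 2.640000e-02]
 2.200000e-03 3.350000e-02]
 2.200000e-03 4.060000e-02]
groove tool x at y=0: 0.0021662812346495437 slope deg 0.12573914423803143
```

View pics/h5.png

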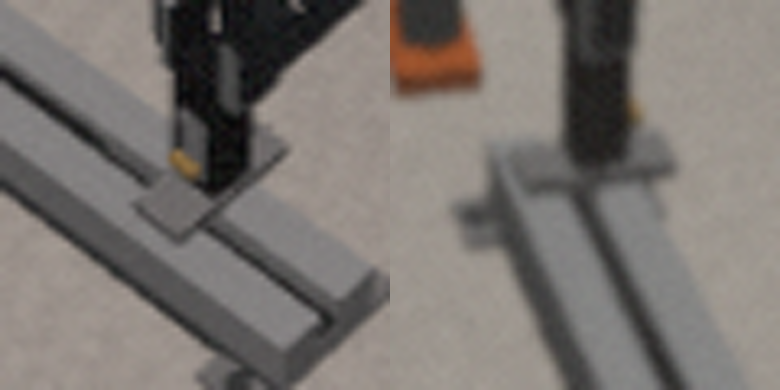

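```bash
sed -i 's/c=img\[160:228,u\]/c=img[160:240,u]/; s/band=c\[20:45\]/band=c[20:75]/; s/thr=(band.min()+np.median(band))\/2; k=np.where(band<thr)\[0\]/thr=110; k=np.where(band<thr)[0]; k=k[:np.argmax(np.r_[np.diff(k),99]>1)+1]/' fine.py; python3 fine.py w5.npz 0.051 | tail -24
```

```text
-1.300000e-03 -1.013000e-01]
[ 2.080000e+02  2.003750e+02  2.114529e+02  3.500000e-03 -6.000000e-03
 -1.200000e-03 -9.060000e-02]
[ 2.200000e+02  2.003914e+02  2.115228e+02  3.500000e-03 -5.900000e-03
 -1.200000e-03 -8.010000e-02]
[ 2.320000e+02  2.003956e+02  2.116279e+02  3.600000e-03 -5.900000e-03
 -1.200000e-03 -6.990000e-02]
[ 2.440000e+02  2.004000e+02  2.116855e+02  3.600000e-03 -5.900000e-03
 -1.200000e-03 -5.990000e-02]
[ 2.680000e+02  2.001704e+02  2.116436e+02  3.800000e-03 -5.700000e-03
 -1.000000e-03 -4.050000e-02]
[ 2.770000e+02  2.001596e+02  2.116977e+02  3.800000e-03 -5.700000e-03
 -1.000000e-03 -3.340000e-02]
[ 2.860000e+02  2.001773e+02  2.119524e+02  3.800000e-03 -5.900000e-03
 -1.100000e-03 -2.630000e-02]
[ 2.950000e+02  2.001789e+02  2.119341e+02  3.800000e-03 -5.900000e-03
 -1.100000e-03 -1.930000e-02]
[ 3.540000e+02  2.002013e+02  2.118191e+02  3.800000e-03 -5.800000e-03
 -1.000000e-03  2.640000e-02]
[ 3.630000e+02  2.002098e+02  2.118351e+02  3.800000e-03 -5.800000e-03
 -1.000000e-03  3.350000e-02]
[ 3.720000e+02  2.002117e+02  2.117345e+02  3.800000e-03 -5.800000e-03
 -1.000000e-03  4.060000e-02]
groove tool x at y=0: -0.001039285232404489 slope deg 0.12076343809677784
```

The groove is at tool x = -1.0 mm and the foot at -1.2 mm, so they are aligned. I lower gently.

Emit:
{"op": "jog_arm", "data": {
  "increments": [
    [0,0,0,0,0,0.003,0.01],
    [0,0,0,0,0,0.003,0.01],
    [0,0,0,0,0,0.002,0.01],
    [0,0,0,0,0,0,0.01],
    [0,0,0,0,0,0,0.01]
  ]
}}

```text
time_s: 7.95
tool_pos: [0.5998, 0.1029, 0.0968]
ee_rot: [-3.141, -0.0, 2.95]
ft_force: [0.1, 0.4, -1.9]
opening: 0.022
```

Emit:
{"op": "jog_arm", "data": {
  "increments": [
    [0,0,0,0,0,0.002,0.01],
    [0,0,0,0,0,0.001,0.01],
    [0,0,0,0,0,0,0.01],
    [0,0,0,0,0,0,0.01]
  ]
}}

```text
time_s: 8.35
tool_pos: [0.5999, 0.1028, 0.0939]
ee_rot: [-3.142, -0.0, 2.95]
ft_force: [0.7, 0.0, -1.9]
opening: 0.0219
```

Emit:
{"op": "jog_arm", "data": {
  "increments": [
    [0,0,0,0,0,0.0015,0.01],
    [0,0,0,0,0,0.0015,0.01],
    [0,0,0,0,0,0,0.01],
    [0,0,0,0,0,0,0.01]
  ]
}}

```text
time_s: 8.75
tool_pos: [0.5998, 0.1029, 0.0908]
ee_rot: [-3.142, -0.0, 2.95]
ft_force: [-0.1, 0.2, -3.1]
opening: 0.0217
```

Emit:
{"op": "jog_arm", "data": {
  "increments": [
    [0,0,0,0,0,0.001,0.01],
    [0,0,0,0,0,0.001,0.01],
    [0,0,0,0,0,0,0.01],
    [0,0,0,0,0,0,0.01]
  ]
}}

```text
time_s: 9.15
tool_pos: [0.5999, 0.1028, 0.0888]
ee_rot: [-3.141, -0.0, 2.95]
ft_force: [0.4, -0.3, -1.2]
opening: 0.0221
```

Emit:
{"op": "jog_arm", "data": {
  "increments": [
    [0,0,0,0,0,0.001,0.01],
    [0,0,0,0,0,0.001,0.01],
    [0,0,0,0,0,0,0.01],
    [0,0,0,0,0,0,0.01]
  ]
}}

```text
time_s: 9.55
tool_pos: [0.5998, 0.1029, 0.0868]
ee_rot: [-3.142, -0.0, 2.95]
ft_force: [-0.1, -0.5, -2.0]
opening: 0.0215
```

Emit:
{"op": "jog_arm", "data": {
  "increments": [
    [0,0,0,0,0,0.001,0.01],
    [0,0,0,0,0,0.0005,0.01],
    [0,0,0,0,0,0,0.01],
    [0,0,0,0,0,0,0.01]
  ]
}}

```text
time_s: 9.95
tool_pos: [0.6, 0.1029, 0.0855]
ee_rot: [3.142, 0.0, 2.95]
ft_force: [-0.0, -0.4, 1.3]
opening: 0.0219
```

Emit:
{"op": "jog_arm", "data": {
  "increments": [
    [0,0,0,0,0,0.001,0.01],
    [0,0,0,0,0,0,0.01],
    [0,0,0,0,0,0,0.01]
  ]
}}

```text
time_s: 10.25
tool_pos: [0.5999, 0.1029, 0.0844]
ee_rot: [-3.142, 0.0, 2.95]
ft_force: [0.2, -1.0, 1.2]
opening: 0.0219
```

Emit:
{"op": "jog_arm", "data": {
  "increments": [
    [0,0,0,0,0,0.001,0.01],
    [0,0,0,0,0,0,0.01],
    [0,0,0,0,0,0,0.01]
  ]
}}

```text
time_s: 10.55
tool_pos: [0.5999, 0.1029, 0.0834]
ee_rot: [-3.142, -0.0, 2.95]
ft_force: [0.3, -0.5, 1.5]
opening: 0.0221
```

Emit:
{"op": "jog_arm", "data": {
  "increments": [
    [0,0,0,0,0,0.001,0.01],
    [0,0,0,0,0,0,0.01],
    [0,0,0,0,0,0,0.01]
  ]
}}

```text
time_s: 10.85
tool_pos: [0.5999, 0.1029, 0.0824]
ee_rot: [-3.142, -0.0, 2.95]
ft_force: [0.6, 0.2, 2.7]
opening: 0.0224
```

Emit:
{"op": "jog_arm", "data": {
  "increments": [
    [0,0,0,0,0,0.0005,0.01],
    [0,0,0,0,0,0,0.01],
    [0,0,0,0,0,0,0.01]
  ]
}}

```text
time_s: 11.15
tool_pos: [0.6, 0.1028, 0.0822]
ee_rot: [3.142, 0.0, 2.95]
ft_force: [-0.7, 0.3, 8.3]
opening: 0.0216
```

Emit:
{"op": "jog_arm", "data": {
  "increments": [
    [0,0,0,0,0,0.0005,0.01],
    [0,0,0,0,0,0,0.01],
    [0,0,0,0,0,0,0.01]
  ]
}}

```text
time_s: 11.45
tool_pos: [0.6001, 0.1029, 0.0822]
ee_rot: [3.142, 0.001, 2.95]
ft_force: [-4.3, -0.7, 14.9]
opening: 0.0216
```

The foot is seated (z stopped at 0.0822, about 16 N net). I hold.

Emit:
{"op": "jog_arm", "data": {
  "increments": [
    [0,0,0,0,0,0,0.01],
    [0,0,0,0,0,0,0.01],
    [0,0,0,0,0,0,0.01],
    [0,0,0,0,0,0,0.01],
    [0,0,0,0,0,0,0.01]
  ]
}}

```text
time_s: 11.95
tool_pos: [0.6002, 0.1029, 0.0822]
ee_rot: [3.142, 0.001, 2.95]
ft_force: [-4.3, -1.5, 14.7]
opening: 0.0216
```

Emit:
{"op": "jog_arm", "data": {
  "increments": [
    [0,0,0,0,0,0,0.01],
    [0,0,0,0,0,0,0.01],
    [0,0,0,0,0,0,0.01],
    [0,0,0,0,0,0,0.01],
    [0,0,0,0,0,0,0.01]
  ]
}}

```text
time_s: 12.45
tool_pos: [0.6001, 0.1028, 0.0822]
ee_rot: [3.142, 0.001, 2.949]
ft_force: [-3.7, -1.8, 16.1]
opening: 0.022
```

Emit:
{"op": "jog_arm", "data": {
  "increments": [
    [0,0,0,0,0,0,0.01],
    [0,0,0,0,0,0,0.01],
    [0,0,0,0,0,0,0.01],
    [0,0,0,0,0,0,0.01],
    [0,0,0,0,0,0,0.01]
  ]
}}

```text
time_s: 12.95
tool_pos: [0.6001, 0.1028, 0.0822]
ee_rot: [3.142, 0.001, 2.95]
ft_force: [-4.6, -1.5, 14.6]
opening: 0.0217
```

```bash
python3 - <<'E'
from h import *
o=get_obs(); print(o["tool_pos"],o["ee_rot"],o["ft_force"])
p=get_image("wrist")
np.savez("w6.npz",**{k:p[k] for k in("img","depth","intrinsics","mount")},**{k:o[k] for k in("tool_pos","ee_rot")})
t=get_image("side");s=get_image("scene")
def crop(q,X,h):
    u,v=map(int,proj(q,X)); a=q["img"][v-h:v+h,u-h:u+h]; return cv2.resize(a,(390,390),interpolation=2)
cv2.imwrite("pics/h6.png",np.hstack([crop(s,[.60,.1,.04],30),crop(t,[.60,.1,.04],30)]))
E
python3 fine.py w6.npz 0.051 | grep -E "col321|tool x"
```

```text
[0.60012399 0.10284758 0.08218152] [3.14155571e+00 6.55848316e-04 2.94952035e+00] [-4.55093644 -1.53633938 14.55394824]
col321 [205, 98, 49, 74, 79, 79, 87, 78, 69, 82, 105, 143, 141, 139, 138, 142, 144, 140, 142, 140, 139, 138, 142, 141, 138, 139, 143, 138, 140, 143, 138, 137, 143, 140, 145, 143, 136, 144, 144, 46, 37, 40, 41, 38]
groove tool x at y=0: 0.02542455129276868 slope deg -0.13106257764054174
```

View pics/h6.png

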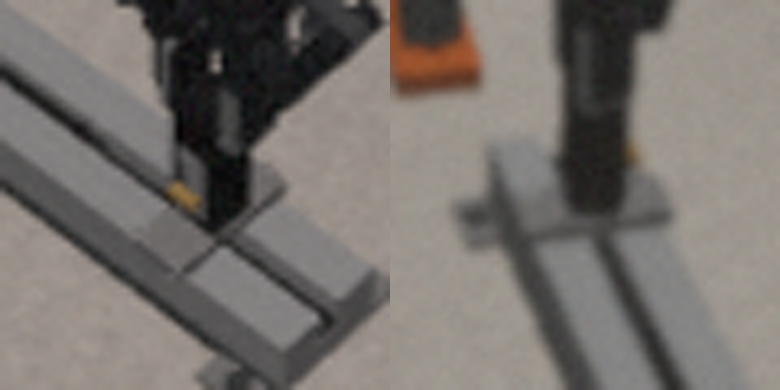

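The foot is flat across both lands. The probe touched at z≈0.086 and the foot seated at 0.0822, so it is pushed in about 4 mm and the groove is about 12 mm deep, meaning marker left. I lift straight up and return.

Emit:
{"op": "jog_arm", "data": {
  "increments": [
    [0,0,0,0,0,-0.005,0.01],
    [0,0,0,0,0,-0.015,0.01],
    [0,0,0,0,0,-0.03,0.01],
    [0,0,0,0,0,-0.035,0.01],
    [0,0,0,0,-0.005,-0.02,0.01]
  ]
}}

```text
time_s: 13.6
tool_pos: [0.5994, 0.0988, 0.1897]
ee_rot: [3.14, 0.002, 2.951]
ft_force: [0.3, -0.0, -1.9]
opening: 0.0216
```

Run:
```python
from h import *
plan([0.5112,-0.2925,0.18],166)
```

```text
rows 10 rotvec total [0.07 0.12 3.06] d world [-0.0882 -0.3913 -0.0097]
[0.0071, 0.0118, 0.3057, 0.0012, -0.0401, 0.0009]
[0.0071, 0.0118, 0.3057, 0.001, -0.0401, 0.0009]
[0.0071, 0.0118, 0.3057, 0.0008, -0.0401, 0.0009]
[0.0071, 0.0118, 0.3057, 0.0006, -0.0401, 0.0009]
[0.0071, 0.0118, 0.3057, 0.0004, -0.0401, 0.0009]
[0.0071, 0.0118, 0.3057, 0.0002, -0.0401, 0.0009]
[0.0071, 0.0118, 0.3057, -0.0, -0.0401, 0.0009]
[0.0071, 0.0118, 0.3057, -0.0003, -0.0401, 0.001]
[0.0071, 0.0118, 0.3057, -0.0005, -0.0401, 0.001]
[0.0071, 0.0118, 0.3057, -0.0007, -0.0401, 0.001]
```

Emit:
{"op": "jog_arm", "data": {
  "increments": [
    [0,0,0.3,0.001,-0.02,0,0.01],
    [0,0,0.3,0.001,-0.04,0,0.01],
    [0,0,0.3,0.001,-0.045,0,0.01],
    [0,0,0.3,0.001,-0.045,0,0.01],
    [0,0,0.3,0,-0.045,0,0.01]
  ]
}}

```text
time_s: 14.1
tool_pos: [0.5539, -0.0946, 0.186]
ee_rot: [-3.141, -0.001, 2.923]
ft_force: [1.0, 0.0, -0.9]
opening: 0.0219
```

Emit:
{"op": "jog_arm", "data": {
  "increments": [
    [0,0,0.3,0,-0.045,0,0.01],
    [0,0,0.3,0,-0.045,0,0.01],
    [0,0,0.3,0,-0.045,0,0.01],
    [0,0,0.3,0,-0.04,0,0.01],
    [0,0,0.2,0,-0.025,0,0.01]
  ]
}}

```text
time_s: 14.6
tool_pos: [0.5078, -0.2909, 0.1859]
ee_rot: [-3.141, -0.001, 2.895]
ft_force: [0.1, 0.6, -1.9]
opening: 0.0219
```

Emit:
{"op": "jog_arm", "data": {
  "increments": [
    [0,0,0,0,-0.005,0,0.01],
    [0,0,0,0,0,0,0.01],
    [0,0,0,0,0,0,0.01],
    [0,0,0,0,0,0,0.01]
  ]
}}

```text
time_s: 15.0
tool_pos: [0.5095, -0.2907, 0.1863]
ee_rot: [3.141, -0.0, 2.901]
ft_force: [0.2, -0.0, -1.7]
opening: 0.0219
```

Run:
```python
from h import *
plan([0.5112,-0.2925,0.15],166)
```

```text
rows 1 rotvec total [ 0.02 -0.01  0.2 ] d world [ 0.0017 -0.0018 -0.0363]
[0.0224, -0.0141, 0.1967, -0.0021, -0.0014, 0.0363]
```

Emit:
{"op": "jog_arm", "data": {
  "increments": [
    [0,0,0.2,-0.0012,-0.0014,0.02,0.01],
    [0,0,0,0,0,0.025,0.01],
    [0,0,0,0,0,0.015,0.01],
    [0,0,0,0,0,0,0.01],
    [0,0,0,0,0,0,0.01]
  ]
}}

```text
time_s: 15.5
tool_pos: [0.5104, -0.2933, 0.1269]
ee_rot: [-3.142, 0.0, 2.896]
ft_force: [-0.5, -0.2, -0.8]
opening: 0.0224
```

Run:
```python
from h import *
plan([0.5110,-0.2925,0.098],166)
o=get_obs();p=get_image("wrist"); cv2.imwrite("pics/w7.png",p["img"])
s=get_image("scene");t=get_image("side")
def crop(q,X,h):
    u,v=map(int,proj(q,X)); a=q["img"][v-h:v+h,u-h:u+h]; return cv2.resize(a,(390,390),interpolation=2)
cv2.imwrite("pics/h7.png",np.hstack([crop(s,[.51,-.29,.06],35),crop(t,[.51,-.29,.06],45)]))
```

```text
rows 1 rotvec total [-0.    0.01 -0.07] d world [ 0.0006  0.0008 -0.0289]
[-0.0019, 0.0062, -0.0673, -0.0004, 0.001, 0.0289]
```

View pics/h7.png

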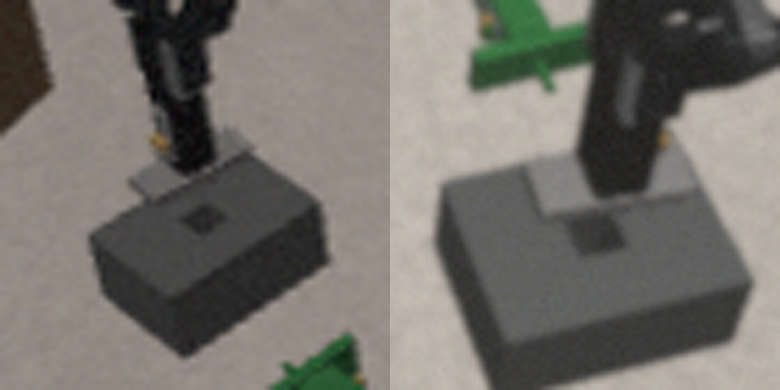

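View pics/w7.png

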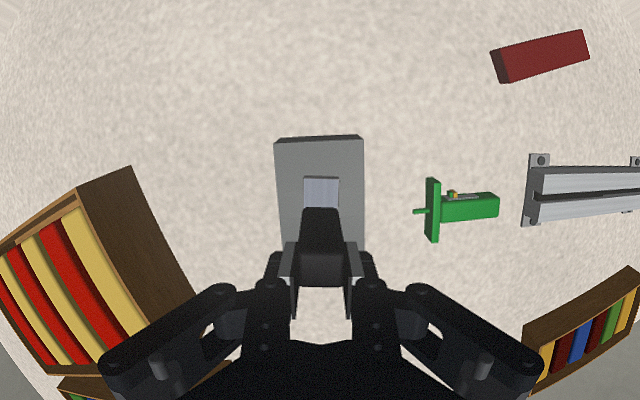

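The foot is centred above the holder's hole (side crop 597,235; scene crop 203,220). I lower in stages with a force check at the probe-entry height.

Emit:
{"op": "jog_arm", "data": {
  "increments": [
    [0,0,0,0,0.001,0.01,0.01],
    [0,0,0,0,0,0.006,0.01],
    [0,0,0,0,0,0,0.01],
    [0,0,0,0,0,0,0.01]
  ]
}}

```text
time_s: 16.05
tool_pos: [0.5101, -0.2925, 0.1101]
ee_rot: [3.142, -0.001, 2.896]
ft_force: [0.1, 0.2, -1.6]
opening: 0.022
```

Emit:
{"op": "jog_arm", "data": {
  "increments": [
    [0,0,0,0,0,0.004,0.01],
    [0,0,0,0,0,0.004,0.01],
    [0,0,0,0,0,0.003,0.01],
    [0,0,0,0,0,0.001,0.01],
    [0,0,0,0,0,0,0.01]
  ]
}}

```text
time_s: 16.55
tool_pos: [0.5102, -0.2925, 0.0982]
ee_rot: [3.142, -0.0, 2.896]
ft_force: [0.7, -0.6, -1.9]
opening: 0.0212
```

Emit:
{"op": "jog_arm", "data": {
  "increments": [
    [0,0,0,0,0,0,0.01],
    [0,0,0,0,0,0,0.01]
  ]
}}

```text
time_s: 16.75
tool_pos: [0.5104, -0.2926, 0.0985]
ee_rot: [-3.141, 0.0, 2.896]
ft_force: [0.4, -0.1, -1.7]
opening: 0.0216
```

Emit:
{"op": "jog_arm", "data": {
  "increments": [
    [0,0,0,0,0,0.0015,0.01],
    [0,0,0,0,0,0,0.01],
    [0,0,0,0,0,0,0.01]
  ]
}}

```text
time_s: 17.05
tool_pos: [0.5103, -0.2926, 0.0969]
ee_rot: [-3.142, -0.0, 2.896]
ft_force: [-0.8, -0.1, -1.4]
opening: 0.0216
```

Emit:
{"op": "jog_arm", "data": {
  "increments": [
    [0,0,0,0,0,0.0005,0.01],
    [0,0,0,0,0,0,0.01],
    [0,0,0,0,0,0,0.01]
  ]
}}

```text
time_s: 17.35
tool_pos: [0.5103, -0.2926, 0.0964]
ee_rot: [-3.142, -0.0, 2.896]
ft_force: [0.3, -0.0, -1.4]
opening: 0.0217
```

Emit:
{"op": "jog_arm", "data": {
  "increments": [
    [0,0,0,0,0,0.0005,0.01],
    [0,0,0,0,0,0,0.01],
    [0,0,0,0,0,0,0.01]
  ]
}}

```text
time_s: 17.65
tool_pos: [0.5103, -0.2928, 0.0962]
ee_rot: [-3.141, 0.0, 2.895]
ft_force: [-2.1, 0.3, 5.9]
opening: 0.022
```

Seated at z=0.0962, the same as at the grasp, with the contact force showing. I release.

Emit:
{"op": "jog_arm", "data": {
  "increments": [
    [0,0,0,0,0,0,0.03],
    [0,0,0,0,0,0,0.04],
    [0,0,0,0,0,0,0.085],
    [0,0,0,0,0,0,0.085],
    [0,0,0,0,0,0,0.085]
  ]
}}

```text
time_s: 18.15
tool_pos: [0.5103, -0.2926, 0.0959]
ee_rot: [-3.142, -0.0, 2.895]
ft_force: [0.0, 0.5, -0.3]
opening: 0.0811
```

Emit:
{"op": "jog_arm", "data": {
  "increments": [
    [0,0,0,0,0,-0.01,0.085],
    [0,0,0,0,0,-0.03,0.085],
    [0,0,0,0,0,-0.04,0.085],
    [0,0,0,0,0,-0.04,0.085],
    [0,0,0,0,0,-0.01,0.085]
  ]
}}

```text
time_s: 18.65
tool_pos: [0.5118, -0.2933, 0.2311]
ee_rot: [-3.14, 0.006, 2.896]
ft_force: [-0.0, -0.1, 0.2]
opening: 0.0849
```

Run:
```python
from h import *
o=get_obs();p=get_image("wrist"); cv2.imwrite("pics/w8.png",p["img"]); W=wcloud(p,o); print(o["tool_pos"])
X,Y,Z=[W[...,i] for i in range(3)]
def rect(n,z):
    P=W[(X>.42)&(X<.60)&(Y>-.37)&(Y<-.21)&(Z>z[0])&(Z<z[1])]; r=cv2.minAreaRect(P[:,:2].astype(np.float32)); print(n,len(P),np.round(np.median(P,0),4),r)
rect("holder",(.038,.0485)); rect("foot+",(.0495,.06)); rect("griptop",(.11,.13))
s=get_image("scene");t=get_image("side")
def crop(q,X,h):
    u,v=map(int,proj(q,X)); a=q["img"][v-h:v+h,u-h:u+h]; return cv2.resize(a,(390,390),interpolation=2)
cv2.imwrite("pics/h8.png",np.hstack([crop(s,[.51,-.29,.08],25),crop(t,[.51,-.29,.08],30)]))
# slide axis / marker
for q in(s,t):
  W=cloud(q);X,Y,Z=[W[...,i] for i in range(3)]
  for z in((.006,.03),(.03,.07)):
    P=W[(X>.40)&(X<.56)&(Y>.13)&(Y<.38)&(Z>z[0])&(Z<z[1])]; print(np.round(np.median(P,0),4),cv2.minAreaRect(P[:,:2].astype(np.float32)))
```

```text
[ 0.51177771 -0.29330894  0.23114051]
holder 4005 [ 0.5053 -0.2903  0.0446] ((0.5115551948547363, -0.2930338680744171), (0.0708838552236557, 0.10019417852163315), 78.35271453857422)
foot+ 443 [ 0.492  -0.2879  0.0527] ((0.4920155704021454, -0.2877054512500763), (0.024095691740512848, 0.021048378199338913), 74.24626922607422)
griptop 648 [ 0.5095 -0.2927  0.1193] ((0.5108519196510315, -0.29277798533439636), (0.022551916539669037, 0.022315029054880142), 75.59022521972656)
[0.4771 0.2734 0.013 ] ((0.47368407249450684, 0.26332542300224304), (0.17038200795650482, 0.045055847615003586), 85.08329010009766)
[0.4786 0.2533 0.0507] ((0.47217875719070435, 0.25215306878089905), (0.019446592777967453, 0.030893128365278244), 78.35037231445312)
[0.465  0.2331 0.0116] ((0.47078946232795715, 0.25891488790512085), (0.1718076467514038, 0.03971271589398384), 83.76232147216797)
[0.4676 0.2398 0.0464] ((0.4689081013202667, 0.2439570128917694), (0.018739068880677223, 0.028078444302082062), 75.0836410522461)
```

View pics/h8.png

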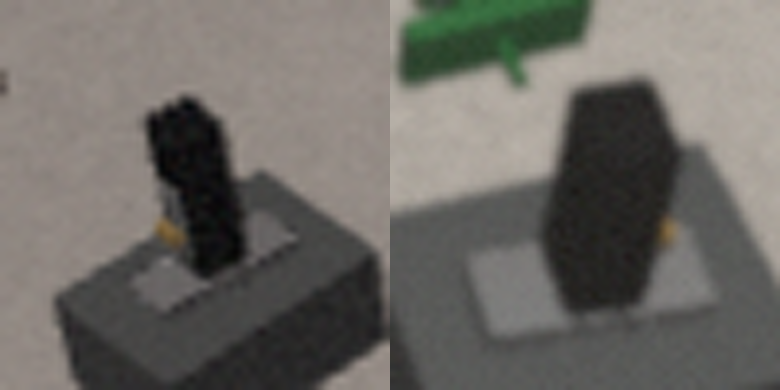

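The gauge stands upright in the holder, with its top at z=0.119 and centre 0.7 mm from the holder centre. Next I go to the grey slide.

Run:
```python
from h import *
def blob(im,n):
    h=cv2.cvtColor(im,cv2.COLOR_BGR2HSV).astype(int); m=(h[...,0]>10)&(h[...,0]<28)&(h[...,1]>110)&(h[...,2]>60)
    sl={"scene":np.s_[140:200,200:250],"side":np.s_[280:350,370:430]}[n]; v,u=np.nonzero(m[sl]); return u.mean()+sl[1].start,v.mean()+sl[0].start,len(u)
for n in("scene","side"):
    q=get_image(n); print(n,blob(np.load(n+"0.npz")["img"],n),blob(q["img"],n))
    c=np.array([.5217,-.2955,.07]); a=np.array(proj(q,c)); b=np.array(proj(q,c+[0,0,.004])); print("4mm up =",b-a)
plan([0.467,0.195,0.16],174)
```

```text
scene (np.float64(217.8), np.float64(170.6), 5) (np.float64(217.0), np.float64(169.5), 4)
4mm up = [-0.23287162 -1.04133428]
side (np.float64(410.3333333333333), np.float64(319.3333333333333), 3) (np.float64(411.0), np.float64(318.5), 2)
4mm up = [ 0.36242276 -1.42132013]
rows 12 rotvec total [ 0.03 -0.09 -8.1 ] d world [-0.0428  0.4873 -0.0648]
[0.0022, -0.0078, -0.6747, 0.0133, 0.0385, 0.0054]
[0.0022, -0.0078, -0.6747, 0.0129, 0.0387, 0.0054]
[0.0022, -0.0078, -0.6747, 0.0124, 0.0388, 0.0054]
[0.0022, -0.0078, -0.6747, 0.012, 0.039, 0.0054]
[0.0022, -0.0078, -0.6747, 0.0115, 0.0391, 0.0054]
[0.0022, -0.0078, -0.6747, 0.0111, 0.0392, 0.0054]
[0.0022, -0.0078, -0.6747, 0.0106, 0.0394, 0.0054]
[0.0022, -0.0078, -0.6747, 0.0101, 0.0395, 0.0054]
[0.0022, -0.0078, -0.6747, 0.0097, 0.0396, 0.0054]
[0.0022, -0.0078, -0.6747, 0.0092, 0.0397, 0.0054]
[0.0022, -0.0078, -0.6747, 0.0087, 0.0398, 0.0054]
[0.0022, -0.0078, -0.6747, 0.0083, 0.0399, 0.0054]
```

The pointer rose about 1 px in both cameras, which is roughly 3–4 mm and agrees with a 12 mm groove.

Emit:
{"op": "jog_arm", "data": {
  "increments": [
    [0,0,-0.7,0.007,0.02,0,0.0],
    [0,0,-0.7,0.013,0.039,0.003,0.0],
    [0,0,-0.7,0.013,0.042,0.005,0.0],
    [0,0,-0.7,0.012,0.042,0.006,0.0],
    [0,0,-0.7,0.012,0.042,0.006,0.0]
  ],
  "grip_force": 30
}}

```text
time_s: 19.4
tool_pos: [0.4937, -0.0972, 0.2048]
ee_rot: [3.142, -0.002, 2.958]
ft_force: [1.8, 0.7, -0.1]
opening: 0.0117
```

Emit:
{"op": "jog_arm", "data": {
  "increments": [
    [0,0,-0.7,0.012,0.042,0.006,0.0],
    [0,0,-0.7,0.011,0.042,0.006,0.0],
    [0,0,-0.7,0.011,0.042,0.006,0.0],
    [0,0,-0.7,0.011,0.042,0.006,0.0],
    [0,0,-0.7,0.01,0.042,0.006,0.0]
  ]
}}

```text
time_s: 19.9
tool_pos: [0.4726, 0.1185, 0.1749]
ee_rot: [-3.141, -0.001, 3.019]
ft_force: [1.0, -0.2, 0.7]
opening: -0.0001
```

Emit:
{"op": "jog_arm", "data": {
  "increments": [
    [0,0,-0.7,0.01,0.042,0.006,0.0],
    [0,0,-0.4,0.008,0.03,0.005,0.0],
    [0,0,0,0.004,0.01,0.002,0.0],
    [0,0,0,0,0,0,0.0],
    [0,0,0,0,0,0,0.0]
  ]
}}

```text
time_s: 20.4
tool_pos: [0.4616, 0.1995, 0.1625]
ee_rot: [-3.141, -0.001, 3.036]
ft_force: [-0.3, -1.0, -0.5]
opening: 0.0
```

Run:
```python
from h import *
o=get_obs();p=get_image("wrist"); cv2.imwrite("pics/w9.png",p["img"]); W=wcloud(p,o); print(o["tool_pos"],o["ee_rot"],o["opening"])
X,Y,Z=[W[...,i] for i in range(3)]
for z in((.006,.03),(.04,.07)):
    P=W[(X>.40)&(X<.56)&(Y>.13)&(Y<.38)&(Z>z[0])&(Z<z[1])]; print(np.round(np.median(P,0),4),cv2.minAreaRect(P[:,:2].astype(np.float32)))
```

```text
[0.46162741 0.19945212 0.16248614] [-3.14078363e+00 -7.64726098e-04  3.03632450e+00] 2.624209961608913e-06
[0.4699 0.2636 0.0136] ((0.47303831577301025, 0.26204270124435425), (0.17035913467407227, 0.040797553956508636), 84.0987777709961)
[0.4695 0.249  0.0535] ((0.4710366129875183, 0.2500646710395813), (0.01987224817276001, 0.027715492993593216), 84.3506851196289)
```

View pics/w9.png

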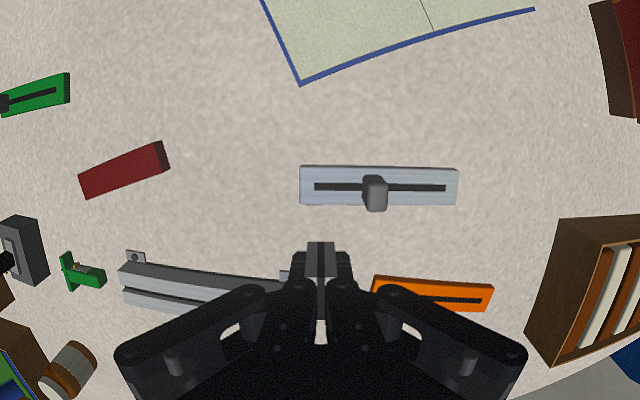

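The grey slide is at (378,186) with its marker at (375,192), ahead of the closed fingers at (320,265). I descend beside the marker's right face.

Run:
```python
from h import *
plan([0.4664,0.204,0.058],174.1)
```

```text
rows 3 rotvec total [-0.04 -0.02 -0.19] d world [ 0.0044  0.0049 -0.1047]
[-0.0133, -0.0059, -0.0631, -0.0013, 0.0018, 0.0349]
[-0.0133, -0.0059, -0.0631, -0.0013, 0.0018, 0.0349]
[-0.0133, -0.0059, -0.0631, -0.0013, 0.0018, 0.0349]
```

Emit:
{"op": "jog_arm", "data": {
  "increments": [
    [0,0,-0.1,-0.002,0,0.03,0.0],
    [0,0,-0.1,-0.002,0.002,0.035,0.0],
    [0,0,0,0,0.002,0.025,0.0],
    [0,0,0,0,0,0.015,0.0],
    [0,0,0,0,0,0,0.0]
  ]
}}

```text
time_s: 20.95
tool_pos: [0.4655, 0.2023, 0.0563]
ee_rot: [-3.14, -0.003, 3.038]
ft_force: [1.0, 0.0, -0.0]
opening: -0.0002
```

Emit:
{"op": "jog_arm", "data": {
  "increments": [
    [0,0,0,0,0,0,0.0],
    [0,0,0,0,0,0,0.0]
  ]
}}

```text
time_s: 21.15
tool_pos: [0.4669, 0.2037, 0.0589]
ee_rot: [3.141, 0.001, 3.039]
ft_force: [0.8, -0.0, 0.5]
opening: -0.0003
```

Emit:
{"op": "jog_arm", "data": {
  "increments": [
    [0,0,0,0,0.014,0,0.0],
    [0,0,0,0,0.014,0,0.0],
    [0,0,0,0,0.014,0,0.0],
    [0,0,0,0,0.014,0,0.0],
    [0,0,0,0,0.014,0,0.0]
  ]
}}

```text
time_s: 21.65
tool_pos: [0.4732, 0.2753, 0.0579]
ee_rot: [3.141, -0.0, 3.041]
ft_force: [0.0, -0.0, -0.2]
opening: -0.0
```

Emit:
{"op": "jog_arm", "data": {
  "increments": [
    [0,0,0,0,0.01,0,0.0],
    [0,0,0,0,0.004,0,0.0],
    [0,0,0,0,0,0,0.0],
    [0,0,0,0,0,0,0.0]
  ]
}}

```text
time_s: 22.05
tool_pos: [0.4747, 0.2871, 0.0577]
ee_rot: [-3.141, -0.0, 3.04]
ft_force: [-0.0, -0.9, 0.7]
opening: -0.0
```

Emit:
{"op": "jog_arm", "data": {
  "increments": [
    [0,0,0,0,0.003,0,0.0],
    [0,0,0,0,0.002,0,0.0],
    [0,0,0,0,0,0,0.0],
    [0,0,0,0,0,0,0.0]
  ]
}}

```text
time_s: 22.45
tool_pos: [0.4751, 0.2925, 0.0578]
ee_rot: [-3.141, -0.0, 3.04]
ft_force: [0.6, 0.1, -0.6]
opening: 0.0005
```

Emit:
{"op": "jog_arm", "data": {
  "increments": [
    [0,0,0,0,0.002,0,0.0],
    [0,0,0,0,0.001,0,0.0],
    [0,0,0,0,0,0,0.0]
  ]
}}

```text
time_s: 22.75
tool_pos: [0.4755, 0.2958, 0.0579]
ee_rot: [3.142, -0.0, 3.041]
ft_force: [0.0, 0.6, -0.8]
opening: 0.0001
```

Emit:
{"op": "jog_arm", "data": {
  "increments": [
    [0,0,0,0,0.002,0,0.0],
    [0,0,0,0,0,0,0.0],
    [0,0,0,0,0,0,0.0]
  ]
}}

```text
time_s: 23.05
tool_pos: [0.4757, 0.2977, 0.0579]
ee_rot: [3.142, -0.0, 3.041]
ft_force: [0.1, -0.8, -0.2]
opening: 0.0002
```

```bash
cat > mk.py <<'E'
from h import *
import sys
o=get_obs();p=get_image("wrist"); cv2.imwrite(f"pics/{sys.argv[1]}.png",p["img"]); W=wcloud(p,o); print(o["tool_pos"],o["ft_force"])
X,Y,Z=[W[...,i] for i in range(3)]
for z in((.006,.03),(.045,.06)):
    P=W[(X>.40)&(X<.56)&(Y>.13)&(Y<.40)&(Z>z[0])&(Z<z[1])]
    if len(P): print(len(P),np.round(np.median(P,0),4),cv2.minAreaRect(P[:,:2].astype(np.float32)))
E
python3 mk.py w10
```

```text
[0.47565483 0.29766289 0.0578646 ] [ 0.0751763  -0.80839691 -0.1903814 ]
11165 [0.4699 0.2758 0.0136] ((0.4729893207550049, 0.26245465874671936), (0.17009887099266052, 0.04096469655632973), 83.60797882080078)
1523 [0.4691 0.252  0.0535] ((0.47108224034309387, 0.2504359185695648), (0.020533420145511627, 0.027894146740436554), 82.28756713867188)
```

View pics/w10.png

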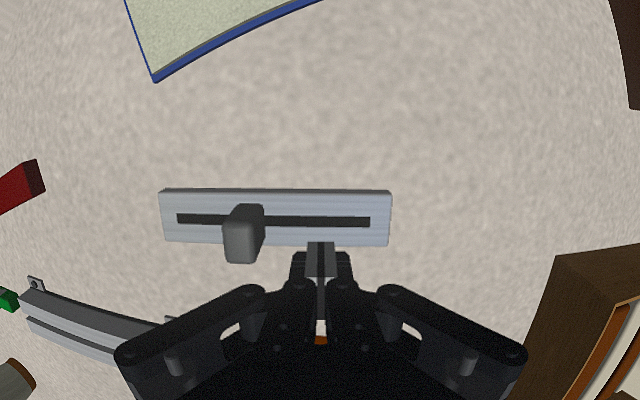

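Run:
```python
from h import *
o=get_obs();p=get_image("wrist"); W=wcloud(p,o); R=Ro.from_euler("xyz",o["ee_rot"])
for u,v in((320,238),(320,244),(320,250),(320,260),(320,274),(310,260),(330,260),(300,260)):
    w=W[v,u]; print(u,v,p["depth"][v,u],np.round(w,4),"tool",np.round(R.inv().apply(w-o["tool_pos"]),4))
s=get_image("scene");t=get_image("side")
def crop(q,X,h):
    u,v=map(int,proj(q,X)); a=q["img"][v-h:v+h,u-h:u+h]; return cv2.resize(a,(390,390),interpolation=2)
cv2.imwrite("pics/h10.png",np.hstack([crop(s,[.47,.27,.05],40),crop(t,[.47,.27,.05],35)]))
```

```text
320 238 0.21559186 [0.4899 0.2962 0.0137] tool [-0.0144  0.0001  0.0442]
320 244 0.1480102 [0.4647 0.2988 0.0765] tool [ 0.011   0.0001 -0.0187]
320 250 0.14251725 [0.465  0.2988 0.0824] tool [ 0.0107  0.0001 -0.0246]
320 260 0.1328696 [0.4648 0.2988 0.0924] tool [ 0.0109  0.0002 -0.0346]
320 274 0.12297269 [0.4656 0.2988 0.103 ] tool [ 0.0101  0.0002 -0.0452]
310 260 0.13357739 [0.4647 0.2945 0.0918] tool [ 0.0105 -0.0042 -0.034 ]
330 260 0.13339765 [0.4655 0.3032 0.092 ] tool [ 0.0106  0.0045 -0.0341]
300 260 0.14094423 [0.4678 0.2892 0.0852] tool [ 0.0069 -0.0091 -0.0274]
```

View pics/h10.png

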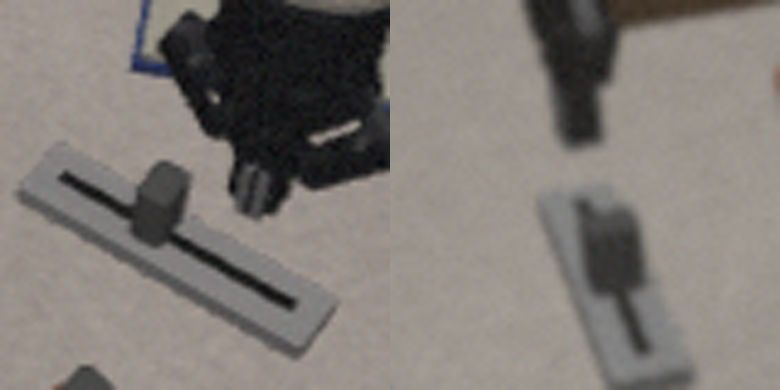

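The marker did not move, because the fingers passed above it. The wrist depth puts the shut fingertips 18 mm *behind* the TCP (z≈0.0765 now), not 25 mm ahead as the text says, and the side view agrees. I go back at this height, then descend lower with force checks.

Emit:
{"op": "jog_arm", "data": {
  "increments": [
    [0,0,0,0,-0.015,-0.005,0.0],
    [0,0,0,0,-0.025,0,0.0],
    [0,0,0,0,-0.025,0,0.0],
    [0,0,0,0,-0.02,0,0.0],
    [0,0,0,0,-0.01,0,0.0]
  ]
}}

```text
time_s: 23.75
tool_pos: [0.466, 0.2005, 0.0631]
ee_rot: [-3.141, 0.0, 3.038]
ft_force: [0.9, -0.1, -0.4]
opening: 0.0002
```

Emit:
{"op": "jog_arm", "data": {
  "increments": [
    [0,0,0,0,0,0.01,0.0],
    [0,0,0,0,0,0.01,0.0],
    [0,0,0,0,0,0.005,0.0],
    [0,0,0,0,0,0,0.0],
    [0,0,0,0,0,0,0.0]
  ]
}}

```text
time_s: 24.25
tool_pos: [0.4659, 0.2037, 0.0376]
ee_rot: [-3.142, -0.001, 3.041]
ft_force: [-0.3, 0.3, -0.4]
opening: 0.0
```

```bash
python3 mk.py w11
python3 - <<'E'
from h import *
o=get_obs();p=get_image("wrist"); W=wcloud(p,o); R=Ro.from_euler("xyz",o["ee_rot"])
for u,v in((320,244),(320,250),(320,260)):
    w=W[v,u]; print(u,v,np.round(w,4),"tool",np.round(R.inv().apply(w-o["tool_pos"]),4))
s=get_image("scene");t=get_image("side")
def crop(q,X,h):
    u,v=map(int,proj(q,X)); a=q["img"][v-h:v+h,u-h:u+h]; return cv2.resize(a,(390,390),interpolation=2)
cv2.imwrite("pics/h11.png",np.hstack([crop(s,[.47,.22,.04],40),crop(t,[.47,.22,.04],35)]))
E
```

```text
[0.46586691 0.20367509 0.03761152] [-0.26695137  0.3430096  -0.39638823]
11778 [0.4666 0.2485 0.0136] ((0.4729137420654297, 0.26206183433532715), (0.16992603242397308, 0.04101605713367462), 83.50752258300781)
2119 [0.4662 0.2472 0.0537] ((0.46957817673683167, 0.2256193906068802), (0.06938990950584412, 0.027986325323581696), 86.21488189697266)
320 244 [0.4545 0.2049 0.0576] tool [ 0.0115  0.0001 -0.0197]
320 250 [0.4553 0.2048 0.0624] tool [ 0.0107  0.0001 -0.0246]
320 260 [0.4551 0.2048 0.0725] tool [ 0.0109  0.0002 -0.0347]
```

View pics/h11.png

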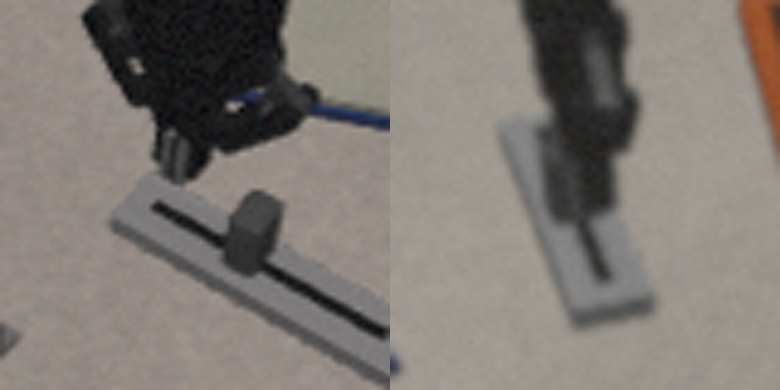

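Emit:
{"op": "jog_arm", "data": {
  "increments": [
    [0,0,0,-0.001,0,0.008,0.0],
    [0,0,0,0,0,0.008,0.0],
    [0,0,0,0,0,0.006,0.0],
    [0,0,0,0,0,0,0.0],
    [0,0,0,0,0,0,0.0]
  ]
}}

```text
time_s: 24.95
tool_pos: [0.4669, 0.203, 0.0156]
ee_rot: [-3.141, -0.001, 3.04]
ft_force: [0.2, 0.0, -0.3]
opening: 0.0001
```

Emit:
{"op": "jog_arm", "data": {
  "increments": [
    [0,0,0,0,0.012,0,0.0],
    [0,0,0,0,0.012,0,0.0],
    [0,0,0,0,0.012,0,0.0],
    [0,0,0,0,0.012,0,0.0],
    [0,0,0,0,0.012,0,0.0]
  ]
}}

```text
time_s: 25.45
tool_pos: [0.4732, 0.2639, 0.0159]
ee_rot: [-3.142, -0.0, 3.041]
ft_force: [0.8, -2.5, 0.7]
opening: -0.0003
```

Emit:
{"op": "jog_arm", "data": {
  "increments": [
    [0,0,0,0,0.01,0,0.0],
    [0,0,0,0,0.005,0,0.0],
    [0,0,0,0,0,0,0.0],
    [0,0,0,0,0,0,0.0]
  ]
}}

```text
time_s: 25.85
tool_pos: [0.4745, 0.2774, 0.0158]
ee_rot: [-3.141, -0.0, 3.04]
ft_force: [0.4, 0.1, -0.4]
opening: 0.0001
```

```bash
python3 mk.py w12
```

```text
[0.47448502 0.27744276 0.01576729] [ 0.44435776  0.09341852 -0.41768538]
14892 [0.4659 0.2518 0.0136] ((0.47286614775657654, 0.2619563937187195), (0.17059755325317383, 0.04087034612894058), 83.5896224975586)
2565 [0.467  0.2975 0.0533] ((0.4716358780860901, 0.2895851731300354), (0.04924389719963074, 0.01785450242459774), 88.75379943847656)
```

View pics/w12.png

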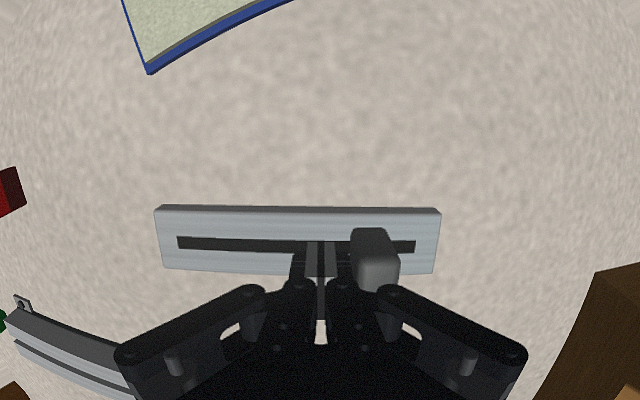

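The marker (375,258) is moving with the finger, about 20 mm short of the end of its slot (415,246). I push on to the stop.

Emit:
{"op": "jog_arm", "data": {
  "increments": [
    [0,0,0,0,0.007,0,0.0],
    [0,0,0,0,0.006,0,0.0],
    [0,0,0,0,0.003,0,0.0],
    [0,0,0,0,0,0,0.0]
  ]
}}

```text
time_s: 26.3
tool_pos: [0.4762, 0.2942, 0.0159]
ee_rot: [3.141, 0.0, 3.041]
ft_force: [0.0, 0.4, -0.2]
opening: 0.0
```

Emit:
{"op": "jog_arm", "data": {
  "increments": [
    [0,0,0,0,0.002,0,0.0],
    [0,0,0,0,0,0,0.0],
    [0,0,0,0,0,0,0.0]
  ]
}}

```text
time_s: 26.6
tool_pos: [0.4764, 0.2955, 0.0159]
ee_rot: [3.142, -0.0, 3.04]
ft_force: [1.0, -0.7, -0.2]
opening: 0.0005
```

Emit:
{"op": "jog_arm", "data": {
  "increments": [
    [0,0,0,0,0.001,0,0.0],
    [0,0,0,0,0,0,0.0]
  ]
}}

```text
time_s: 26.8
tool_pos: [0.4765, 0.2964, 0.0158]
ee_rot: [-3.141, -0.0, 3.04]
ft_force: [-0.2, -1.7, -0.0]
opening: -0.0001
```

Emit:
{"op": "jog_arm", "data": {
  "increments": [
    [0,0,0,0,0.001,0,0.0],
    [0,0,0,0,0,0,0.0]
  ]
}}

```text
time_s: 27.0
tool_pos: [0.4767, 0.2975, 0.0159]
ee_rot: [-3.142, -0.0, 3.04]
ft_force: [-0.1, -1.1, -0.3]
opening: -0.0001
```

Emit:
{"op": "jog_arm", "data": {
  "increments": [
    [0,0,0,0,0.001,0,0.0],
    [0,0,0,0,0,0,0.0]
  ]
}}

```text
time_s: 27.2
tool_pos: [0.4767, 0.2979, 0.0158]
ee_rot: [-3.141, -0.0, 3.04]
ft_force: [0.1, -4.6, 2.8]
opening: -0.0004
```

Emit:
{"op": "jog_arm", "data": {
  "increments": [
    [0,0,0,0,0.001,0,0.0],
    [0,0,0,0,0,0,0.0]
  ]
}}

```text
time_s: 27.4
tool_pos: [0.4768, 0.298, 0.0158]
ee_rot: [-3.139, -0.001, 3.039]
ft_force: [-2.6, -9.2, 7.7]
opening: -0.0002
```

Emit:
{"op": "jog_arm", "data": {
  "increments": [
    [0,0,0,0,0.001,0,0.0],
    [0,0,0,0,0,0,0.0]
  ]
}}

```text
time_s: 27.6
tool_pos: [0.4768, 0.2983, 0.0157]
ee_rot: [-3.138, -0.001, 3.039]
ft_force: [-3.3, -13.5, 10.7]
opening: 0.0002
```

Emit:
{"op": "jog_arm", "data": {
  "increments": [
    [0,0,0,0,0.001,0,0.0],
    [0,0,0,0,0,0,0.0]
  ]
}}

```text
time_s: 27.8
tool_pos: [0.4769, 0.2984, 0.0157]
ee_rot: [-3.137, -0.001, 3.038]
ft_force: [-5.0, -18.8, 12.4]
opening: 0.0001
```

The marker is at the stop (force rising, position fixed, and it matches the computed end at y≈0.298). I back off, rise and check everything.

Emit:
{"op": "jog_arm", "data": {
  "increments": [
    [0,0,0,0,-0.008,0,0.0],
    [0,0,0,0,-0.015,0,0.0],
    [0,0,0,0,-0.005,-0.02,0.0],
    [0,0,0,0,0,-0.04,0.0],
    [0,0,0,0,0,-0.04,0.0]
  ]
}}

```text
time_s: 28.3
tool_pos: [0.4737, 0.2726, 0.1166]
ee_rot: [-3.141, -0.001, 3.04]
ft_force: [1.0, -0.5, 0.4]
opening: -0.0001
```

Emit:
{"op": "jog_arm", "data": {
  "increments": [
    [0,0,0,0,-0.03,-0.04,0.0],
    [0,0,0,0,-0.03,-0.02,0.0],
    [0,0,0,0,0,0,0.0],
    [0,0,0,0,0,0,0.0],
    [0,0,0,0,0,0,0.0]
  ]
}}

```text
time_s: 28.8
tool_pos: [0.4678, 0.2142, 0.1752]
ee_rot: [-3.141, -0.001, 3.041]
ft_force: [0.2, 0.6, 0.0]
opening: -0.0002
```

```bash
python3 mk.py w13
python3 - <<'E'
from h import *
ims=[]
for n in("scene","side"):
    q=get_image(n); cv2.imwrite(f"pics/{n}13.png",q["img"]); W=cloud(q);X,Y,Z=[W[...,i] for i in range(3)]
    W0=cloud(dict(np.load(n+"0.npz")))
    for nm,b in dict(jar=(.65,.85,-.38,-.22,.03,.14),bar=(.36,.5,-.13,.08,.012,.03),griptop=(.40,.62,-.38,-.22,.11,.14),holder=(.40,.62,-.38,-.22,.035,.05),marker=(.40,.56,.13,.4,.045,.07)).items():
        r=[]
        for V in(W0,W):
            P=V[(V[...,0]>b[0])&(V[...,0]<b[1])&(V[...,1]>b[2])&(V[...,1]<b[3])&(V[...,2]>b[4])&(V[...,2]<b[5])]
            r.append(np.round([*np.array(cv2.minAreaRect(P[:,:2].astype(np.float32))[0]),np.median(P[:,2])],4))
        print(n,nm,*r)
    def crop(q,X,h):
        u,v=map(int,proj(q,X)); a=q["img"][v-h:v+h,u-h:u+h]; return cv2.resize(a,(380,280),interpolation=2)
    ims.append(np.vstack([crop(q,[.51,-.29,.08],30),crop(q,[.47,.26,.03],45)]))
cv2.imwrite("pics/h13.png",np.hstack(ims))
E
```

```text
[0.46779876 0.21416989 0.175241  ] [0.17783047 0.5600028  0.02309775]
5087 [0.4693 0.2495 0.0137] ((0.4727840721607208, 0.2620313763618469), (0.16885267198085785, 0.040845438838005066), 83.61954498291016)
556 [0.4781 0.3195 0.0535] ((0.4794226288795471, 0.32097551226615906), (0.01964689791202545, 0.0280317310243845), 83.34603881835938)
scene jar [ 0.7508 -0.2915  0.0952] [ 0.7507 -0.2927  0.0953]
scene bar [ 0.4213 -0.0313  0.0207] [ 0.4217 -0.0314  0.0205]
scene griptop [ 0.5116 -0.2901  0.1178] [ 0.511  -0.2899  0.1182]
scene holder [ 0.5099 -0.2902  0.044 ] [ 0.5106 -0.2902  0.0442]
scene marker [0.472  0.2517 0.0528] [0.4803 0.3231 0.0523]
side jar [ 0.7436 -0.3021  0.0943] [ 0.744  -0.3022  0.0943]
side bar [ 0.4202 -0.0356  0.0198] [ 0.4204 -0.0365  0.0198]
side griptop [ 0.5095 -0.2945  0.1181] [ 0.509  -0.2958  0.1179]
side holder [ 0.5099 -0.2948  0.0435] [ 0.5099 -0.2947  0.0435]
side marker [0.4698 0.2463 0.051 ] [0.4773 0.3179 0.0505]
```

View pics/h13.png

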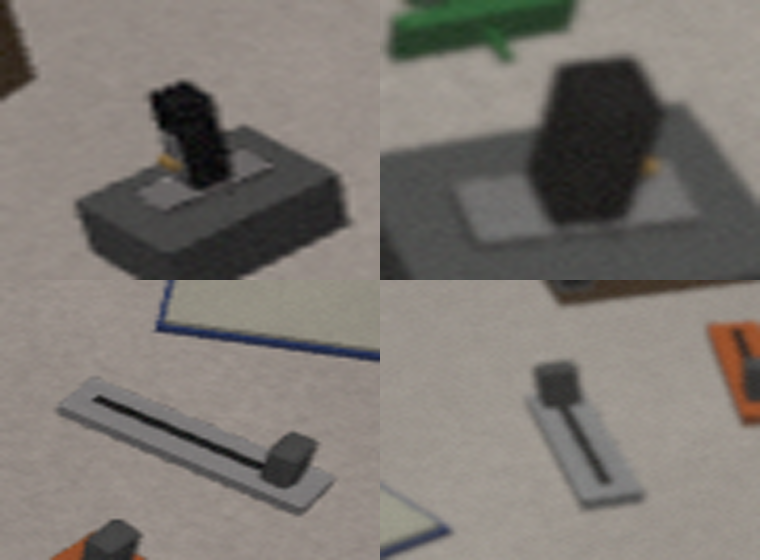

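The marker sits at the left end (59 mm from the slide's centre), the gauge is upright in the holder, and the bystanders have not moved. I hand in.

```bash
python3 -c "
from cell import ticket
print(ticket.close_job())"
```

```text
the job is handed in; nothing more can be done
None
```

The job is handed in after about 29 s of the 62 s allowed; no verdict is reported back. The groove in the left half is about 12 mm deep, so I pushed the grey slide's marker fully to the left.

- **Measurement:** I pressed the black gauge on the left half with about 16 N net for more than 1.5 s, its foot flat on the track. The probe touched at TCP height 0.086 m and the foot seated at 0.0822 m, so the probe was pushed in about 4 mm.
- **Gauge:** It is back in its holder, seated at the same height as when I took it. It stands upright, within about 1 mm of the hole's centre. The pointer is only a few pixels in the images; it rose about 1 px in both cameras, which fits 3–4 mm.
- **Marker:** It stopped firmly against the left end, 59 mm from the slide's centre (joint value about 0.119 m).
- **Bystanders:** The jar and the bar pack show about 1 mm of movement or less, which is camera noise.

**Disagreement with the description:** the first push on the marker passed above it without touching. The wrist depth put the shut fingertips about 18 mm behind the TCP, not 25 mm ahead as stated. I went lower and the second push worked. By the same measure, the gauge was probably held by only the top few millimetres of its grip, but it did not slip: its height in the jaws was the same at grasp, on the track and back in the holder.

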